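# Deck the jeweller's dust box with its slotted boards and set the damper

### The job

Get the bench dust box ready for polishing: first shut the damper fully, then fit every loose slotted board into a bay of the box, one to a bay (a spare bay stays open), its tongue angled into the groove of the rail and the board then lowered until it lies flat and locked behind the stop strip. When all the boards are home, set the damper lever to the red half-open mark (45 degrees), and leave the tools and jars on the bench where they are.

Things in the scene. Friction and masses are not known exactly. Their poses are not given: they have to be found in the camera images.
- dust_box: Fixed wooden dust box with duct and fan. Box 165 (x) x 306 (y) x 102 mm high; origin under the middle of the box part, z up; its x axis runs from the grooved rail (robot's side) to the stop strip (far side). Its open top has four board bays side by side along y. From its +y end a duct (75 mm, with the damper) leads to a fan (104 mm across, top 116 mm up, ends 436 mm from the origin).
- groove (a point): Mouth of the groove, middle of the rail, at groove-floor height (85 mm, level with the ledges); axes as the box. The groove runs along y through all bays, 11 mm high, 11 mm deep towards -x. Over it a lip 6 mm thick, flush with the rail face, top 17 mm above the groove floor. Put the tongue in with the board tilted about 15 degrees, tongue edge low, as the stop strip blocks a level board.
- stop (a point): Foot of the stop strip's face, middle of the strip, at ledge height, 123 mm from the groove mouth in x; axes as the box. The strip runs along y, stands about 10 mm above the ledge, its face sloping outwards 20 degrees as a lead-in. The board's far edge comes down in front of it and is locked by it.
- bay0 (a point): Bay at the -y end of the box: where the middle of a seated board's underside lies, at ledge height (85 mm); axes as the box. Play: 1.5 mm either way in x, 3 mm in y. Bay 66 mm wide. Ledges 8 mm wide by the rail and 10 mm by the stop carry the board; the filter between is about 13 mm lower. Dividers (6 mm) rise 9 mm, end walls 17 mm above the ledges.
- bay1 (a point): Second bay from the -y end, 72 mm further along y, likewise.
- bay2 (a point): Third bay, 72 mm further again, likewise.
- bay3 (a point): Fourth bay, at the +y end next to the duct, 72 mm further again, likewise.
- damper (a joint): Damper lever angle in rad about a vertical axis, clockwise from above as it grows: 0 = shut (lever points to the box's -x, across the duct, at its stop), 0.785 = half open (red mark on the disc), 1.571 = fully open (lever points to the box's +y, along the duct). It stays where it is left, with about 0.1 N m of friction. It starts nearly fully open.
- damper_axis (a point): Point on the damper's vertical axis, at the height of the lever (105 mm), axes as the box.
- damper_knob (a point): Middle of the lever's grip: an upright black cylinder 20 mm in diameter and 34 mm tall (bench heights 110 to 144 mm), centred 75 mm from the damper axis on top of the flat 12 mm wide lever.
- board0: Loose slotted wooden board, 120 (x) x 60 (y) x 12 mm, about 0.1 kg; may be absent. Origin under the middle of the board, z up through its top. A tongue 9 mm long, 56 mm wide, 5 mm thick (3 to 8 mm above the underside) sticks out along its -x edge. On the middle of the top stands a dark wooden pull to grip: 14 mm (x) x 44 mm (y), rising from 12 to 47 mm above the underside.
- board1: Loose slotted wooden board, 120 (x) x 60 (y) x 12 mm, about 0.1 kg; may be absent. Origin under the middle of the board, z up through its top. A tongue 9 mm long, 56 mm wide, 5 mm thick (3 to 8 mm above the underside) sticks out along its -x edge. On the middle of the top stands a dark wooden pull to grip: 14 mm (x) x 44 mm (y), rising from 12 to 47 mm above the underside.
- board2: Loose slotted wooden board, 120 (x) x 60 (y) x 12 mm, about 0.1 kg; may be absent. Origin under the middle of the board, z up through its top. A tongue 9 mm long, 56 mm wide, 5 mm thick (3 to 8 mm above the underside) sticks out along its -x edge. On the middle of the top stands a dark wooden pull to grip: 14 mm (x) x 44 mm (y), rising from 12 to 47 mm above the underside.
- board3: Loose slotted wooden board, 120 (x) x 60 (y) x 12 mm, about 0.1 kg; may be absent. Origin under the middle of the board, z up through its top. A tongue 9 mm long, 56 mm wide, 5 mm thick (3 to 8 mm above the underside) sticks out along its -x edge. On the middle of the top stands a dark wooden pull to grip: 14 mm (x) x 44 mm (y), rising from 12 to 47 mm above the underside.
- bead_jar: Bystander: small blue jar, 52 mm across, 50 mm high, origin under its middle.
- ring_cone: Bystander: upright dark wooden ring display cone, 48 mm across at the foot, 87 mm high, origin under its middle.
- pliers: Bystander: pliers with blue handles, 145 mm long, lying near the robot to the left, origin near the middle, at bench height.
Not all that is in view belongs to the job. What is shaped like the board2 but orange is not meant. Leave any turquoise look-alike of the board0 alone.

How it is judged (in metres and radians):
On the way, in this order (a step that is already met when the one before it is completed fails the run):
1. the damper is shut (value of joint damper below 0.1 rad), for 0.2 s.
2. every board lies flat in a bay with its tongue in the groove, the damper still shut (((x of board0 in the frame of bay0 between -0.005 and 0.005 m and y of board0 in the frame of bay0 between -0.008 and 0.008 m and z of board0 in the frame of bay0 between -0.003 and 0.003 m) or (x of board0 in the frame of bay1 between -0.005 and 0.005 m and y of board0 in the frame of bay1 between -0.008 and 0.008 m and z of board0 in the frame of bay1 between -0.003 and 0.003 m) or (x of board0 in the frame of bay2 between -0.005 and 0.005 m and y of board0 in the frame of bay2 between -0.008 and 0.008 m and z of board0 in the frame of bay2 between -0.003 and 0.003 m) or (x of board0 in the frame of bay3 between -0.005 and 0.005 m and y of board0 in the frame of bay3 between -0.008 and 0.008 m and z of board0 in the frame of bay3 between -0.003 and 0.003 m)) and angle between each of board0, board1, board2, board3's own z axis and vertical below 0.03 rad and ((x of board1 in the frame of bay0 between -0.005 and 0.005 m and y of board1 in the frame of bay0 between -0.008 and 0.008 m and z of board1 in the frame of bay0 between -0.003 and 0.003 m) or (x of board1 in the frame of bay1 between -0.005 and 0.005 m and y of board1 in the frame of bay1 between -0.008 and 0.008 m and z of board1 in the frame of bay1 between -0.003 and 0.003 m) or (x of board1 in the frame of bay2 between -0.005 and 0.005 m and y of board1 in the frame of bay2 between -0.008 and 0.008 m and z of board1 in the frame of bay2 between -0.003 and 0.003 m) or (x of board1 in the frame of bay3 between -0.005 and 0.005 m and y of board1 in the frame of bay3 between -0.008 and 0.008 m and z of board1 in the frame of bay3 between -0.003 and 0.003 m)) and ((x of board2 in the frame of bay0 between -0.005 and 0.005 m and y of board2 in the frame of bay0 between -0.008 and 0.008 m and z of board2 in the frame of bay0 between -0.003 and 0.003 m) or (x of board2 in the frame of bay1 between -0.005 and 0.005 m and y of board2 in the frame of bay1 between -0.008 and 0.008 m and z of board2 in the frame of bay1 between -0.003 and 0.003 m) or (x of board2 in the frame of bay2 between -0.005 and 0.005 m and y of board2 in the frame of bay2 between -0.008 and 0.008 m and z of board2 in the frame of bay2 between -0.003 and 0.003 m) or (x of board2 in the frame of bay3 between -0.005 and 0.005 m and y of board2 in the frame of bay3 between -0.008 and 0.008 m and z of board2 in the frame of bay3 between -0.003 and 0.003 m)) and ((x of board3 in the frame of bay0 between -0.005 and 0.005 m and y of board3 in the frame of bay0 between -0.008 and 0.008 m and z of board3 in the frame of bay0 between -0.003 and 0.003 m) or (x of board3 in the frame of bay1 between -0.005 and 0.005 m and y of board3 in the frame of bay1 between -0.008 and 0.008 m and z of board3 in the frame of bay1 between -0.003 and 0.003 m) or (x of board3 in the frame of bay2 between -0.005 and 0.005 m and y of board3 in the frame of bay2 between -0.008 and 0.008 m and z of board3 in the frame of bay2 between -0.003 and 0.003 m) or (x of board3 in the frame of bay3 between -0.005 and 0.005 m and y of board3 in the frame of bay3 between -0.008 and 0.008 m and z of board3 in the frame of bay3 between -0.003 and 0.003 m)) and value of joint damper below 0.15 rad), for 0.2 s.
3. the damper stands half open (value of joint damper between 0.675 and 0.895 rad), for 0.2 s.
At the end, for the whole second after the job is handed in: Every board present lies in a bay (within 5 mm along and 8 mm across of the bay point, 3 mm in height, tilted less than 0.03 rad), at rest; the damper stands at 0.785 rad within 0.11 rad (all of step 3 and ((x of board0 in the frame of bay0 between -0.005 and 0.005 m and y of board0 in the frame of bay0 between -0.008 and 0.008 m and z of board0 in the frame of bay0 between -0.003 and 0.003 m) or (x of board0 in the frame of bay1 between -0.005 and 0.005 m and y of board0 in the frame of bay1 between -0.008 and 0.008 m and z of board0 in the frame of bay1 between -0.003 and 0.003 m) or (x of board0 in the frame of bay2 between -0.005 and 0.005 m and y of board0 in the frame of bay2 between -0.008 and 0.008 m and z of board0 in the frame of bay2 between -0.003 and 0.003 m) or (x of board0 in the frame of bay3 between -0.005 and 0.005 m and y of board0 in the frame of bay3 between -0.008 and 0.008 m and z of board0 in the frame of bay3 between -0.003 and 0.003 m)) and angle between each of board0, board1, board2, board3's own z axis and vertical below 0.03 rad and ((x of board1 in the frame of bay0 between -0.005 and 0.005 m and y of board1 in the frame of bay0 between -0.008 and 0.008 m and z of board1 in the frame of bay0 between -0.003 and 0.003 m) or (x of board1 in the frame of bay1 between -0.005 and 0.005 m and y of board1 in the frame of bay1 between -0.008 and 0.008 m and z of board1 in the frame of bay1 between -0.003 and 0.003 m) or (x of board1 in the frame of bay2 between -0.005 and 0.005 m and y of board1 in the frame of bay2 between -0.008 and 0.008 m and z of board1 in the frame of bay2 between -0.003 and 0.003 m) or (x of board1 in the frame of bay3 between -0.005 and 0.005 m and y of board1 in the frame of bay3 between -0.008 and 0.008 m and z of board1 in the frame of bay3 between -0.003 and 0.003 m)) and ((x of board2 in the frame of bay0 between -0.005 and 0.005 m and y of board2 in the frame of bay0 between -0.008 and 0.008 m and z of board2 in the frame of bay0 between -0.003 and 0.003 m) or (x of board2 in the frame of bay1 between -0.005 and 0.005 m and y of board2 in the frame of bay1 between -0.008 and 0.008 m and z of board2 in the frame of bay1 between -0.003 and 0.003 m) or (x of board2 in the frame of bay2 between -0.005 and 0.005 m and y of board2 in the frame of bay2 between -0.008 and 0.008 m and z of board2 in the frame of bay2 between -0.003 and 0.003 m) or (x of board2 in the frame of bay3 between -0.005 and 0.005 m and y of board2 in the frame of bay3 between -0.008 and 0.008 m and z of board2 in the frame of bay3 between -0.003 and 0.003 m)) and ((x of board3 in the frame of bay0 between -0.005 and 0.005 m and y of board3 in the frame of bay0 between -0.008 and 0.008 m and z of board3 in the frame of bay0 between -0.003 and 0.003 m) or (x of board3 in the frame of bay1 between -0.005 and 0.005 m and y of board3 in the frame of bay1 between -0.008 and 0.008 m and z of board3 in the frame of bay1 between -0.003 and 0.003 m) or (x of board3 in the frame of bay2 between -0.005 and 0.005 m and y of board3 in the frame of bay2 between -0.008 and 0.008 m and z of board3 in the frame of bay2 between -0.003 and 0.003 m) or (x of board3 in the frame of bay3 between -0.005 and 0.005 m and y of board3 in the frame of bay3 between -0.008 and 0.008 m and z of board3 in the frame of bay3 between -0.003 and 0.003 m)) and linear speed of each of board0, board1, board2, board3 below 0.02 m/s); the robot touches nothing.
It fails at once if the bead jar is moved by more than 30 mm (distance of bead_jar from where it was at the start of the episode above 0.03 m).
It fails at once if the ring cone is moved by more than 30 mm (distance of ring_cone from where it was at the start of the episode above 0.03 m).
It fails at once if the pair of pliers is moved by more than 30 mm (distance of pliers from where it was at the start of the episode above 0.03 m).
Of board0, board1, board2, board3 only 3 to 4 are there at a start; the rules pass over those that are not, and their reading is None.
At some moment in a run one of board0, board1, board2, board3 may be knocked a few centimetres aside while the robot is not near it.
Once in a run the grip may slacken for a moment while it holds something.
It also fails if it takes over 210 s, if anything falls off the work surface, if the arm or the gripper's body presses on something with over 40 N, if the wrist force passes 120 N, or if a joint passes its speed limit or range.

### The arm

A 7-joint arm with a two-finger parallel gripper is mounted at the origin on the work surface. World frame = base frame: x ahead of the robot, y to its left, z up, the work surface at z = 0. Lengths are in mm, angles in rad, forces in N, time in s.
With the tool pointing down it reaches from about 400 to 850 mm from the base axis. Payload 6.9 kg.
Tool frame: the origin (TCP) lies between the finger pads; the fingertips stand 25 mm ahead of it and the grasp point (between the pads) lies 6 mm ahead of it; z points along the fingers, x is the direction in which the jaws open and shut, and the axes are right-handed (so a half turn about z gives the same grasp; the last joint's range is limited). The gripper opens to 85 mm and grips with 20 to 120 N. Pads are 22 mm wide; open, the fingers measure 114 mm over their backs; the gripper's body (76 mm by 85 mm) begins 54 mm behind the grasp point. The pads swing forward as they close: fully open they stand 13 mm farther back than shut.
Start: joints at [1.435, 0.507, -0.238, 1.5, 0.126, 1.149, -0.155], TCP at [149.627, -606.815, 256.275] pointing down, gripper open.
Joint ranges: [-3.08, 3.08], [-0.24, 2.05], [-1.43, 1.35], [0, 2.5], [-1.52, 4.66], [0.17, 1.96], [-2.89, 2.89]. Speed limits (rad/s): [2.39, 2.39, 3.14, 3.14, 3.14, 3.14, 3.14].

### API

Orientations are given as a unit quaternion [x, y, z, w].
In Python, from rig import manip, optics gives the robot as it stands.
- The arm moves only by the tool apply_moves, never from a script. Its argument "steps" is a list that holds one entry, the list of rows, each a list of 6 numbers: the shift along the tool's x, y, z in m, then the turn, a rotation vector about the tool's x, y, z in degrees. In form: [[[dx, dy, dz, ax, ay, az], ...]]. A call has 1 to 20 rows; each row shifts and turns the commanded pose from where the row before left it, along the tool's axes as they then stand; what a row does not reach is not made up. A row lasts 1/10 s, in which the tool goes at most 50 mm and 8.59 degrees, less where a joint would pass 70% of its speed; a pose out of reach is approached as far as the arm can. A call with a gripper value outside its range is refused whole. "claw" is the opening, from 0 (shut) to 1 (fully open), set as the call begins (left out, the last holds). The fingers move at their own pace and stop on an object; "grip_force" is the grip in N (left out, the last holds). Time passes only in rows, so rows that do not move let the fingers close. It gives the time, the measured TCP pose, the force and the opening at its end, in the units of the state.
- manip.sense(): the state, without advancing time (a new reading comes with each control period).
- optics.get_image(name): name is "scene" or "side" or "wrist"; returns a dict with "pixels" (400x640x3 uint8, red, green, blue), "intrinsics" (3x3 intrinsics, pixels), "dist" ([k1, k2, p1, p2, k3] as OpenCV has them; the pictures are not rectified), "world_from_camera" (4x4, takes a point from camera to world coordinates). Camera axes: x right, y down, z forward; pixel columns grow to the right and rows downward; lengths in mm; the calibration is good to about 2 mm. A picture is of the moment at which its call begins. There is no depth.
- manip.close_job(): hands the job in, once; it reports no verdict.
The state is a dict: "time_s": time; "joint_positions": joint angles; "qvel": joint speeds; "joint_efforts": joint torques, N m; "tcp_pos": TCP position; "tool_rot": TCP orientation; "contact_force": force on the tool from outside, world axes, zero at the start; "moment": the same for the moment, N m; "opening": finger opening in mm.
Only numpy, scipy, OpenCV 4.12 (cv2) and the standard library are available. Lean on these libraries where they do the work, as an engineer would, in place of code of your own. Each camera call takes 0.05 s, during which the arm holds its last target. There are 200 camera calls.

## Working session

There is one attempt and no reset: what is moved stays moved. The work goes in short steps, Python scripts to look and compute and a tool call to move; the robot and the scene stay as the last step left them, time stands still between calls to the robot, and variables do not carry over. Pictures are saved under pics/ and viewed, about 12 in all and at most 16, crops included, and the job is handed in when it is done.

Besides the shell and the picture viewer there is one more tool, called after "Emit:" in YAML: its name, and indented under it one key for each argument. apply_moves: Moves the arm, as the interface text tells. Its arguments: {"type":"object","properties":{"steps":{"type":"array"},"claw":{"type":"number"},"grip_force":{"type":"number"}},"required":["steps"]}

```bash
ls; mkdir -p pics
cat > h.py <<'E'
import numpy as np, cv2
from rig import manip, optics
from scipy.spatial.transform import Rotation as R
def grab(n, f=None):
    d=optics.get_image(n); 
    if f: cv2.imwrite('pics/'+f, cv2.cvtColor(np.asarray(d['pixels']),cv2.COLOR_RGB2BGR))
    return d
def onplane(d,uv,z):
    uv=np.asarray(uv,float).reshape(-1,1,2)
    p=cv2.undistortPoints(uv,np.asarray(d['intrinsics'],float),np.asarray(d['dist'],float)).reshape(-1,2)
    T=np.asarray(d['world_from_camera']); r=np.c_[p,np.ones(len(p))]@T[:3,:3].T
    o=T[:3,3]; return o+r*((z-o[2])/r[:,2])[:,None]
def project(d,P):
    T=np.linalg.inv(np.asarray(d['world_from_camera']))
    return cv2.projectPoints(np.asarray(P,float).reshape(-1,1,3),cv2.Rodrigues(T[:3,:3])[0],T[:3,3],np.asarray(d['intrinsics'],float),np.asarray(d['dist'],float))[0].reshape(-1,2)
E
python3 - <<'E'
from h import *
for n in ('scene','side','wrist'):
    d=grab(n,n+'0.png'); print(n,np.round(d['world_from_camera'],2).tolist(),np.round(d['intrinsics']).tolist())
print(manip.sense())
E
```

```text
pics
scene [[0.04, 0.78, -0.62, 1408.73], [1.0, -0.04, 0.03, -117.8], [-0.0, -0.62, -0.78, 1200.62], [0.0, 0.0, 0.0, 1.0]] [[465.0, 0.0, 320.0], [0.0, 465.0, 196.0], [0.0, 0.0, 1.0]]
side [[-0.9, -0.33, 0.27, 152.46], [-0.43, 0.7, -0.57, 762.72], [-0.0, -0.63, -0.78, 1251.71], [0.0, 0.0, 0.0, 1.0]] [[511.0, 0.0, 319.0], [0.0, 511.0, 197.0], [0.0, 0.0, 1.0]]
wrist [[0.24, -0.93, -0.29, 224.29], [-0.97, -0.23, -0.07, -589.22], [-0.0, 0.3, -0.95, 372.29], [0.0, 0.0, 0.0, 1.0]] [[305.0, 0.0, 325.0], [0.0, 305.0, 202.0], [0.0, 0.0, 1.0]]
{'time_s': 0.15, 'joint_positions': array([ 1.43447114,  0.50816607, -0.23752947,  1.50092481,  0.12571883,
        1.14892156, -0.15479107]), 'qvel': array([-0.00129332, -0.00058408, -0.00061205, -0.002046  ,  0.00192613,
        0.00025511,  0.00170584]), 'joint_efforts': array([-3.46604029e-03, -6.21009493e+01, -2.18952209e+00, -2.49838471e+01,
        1.26393494e-02,  9.19131387e-03,  2.85349574e-05]), 'tcp_pos': array([ 149.50783213, -606.47916367,  255.60827599]), 'tool_rot': array([ 7.87238299e-01, -6.16648481e-01, -5.77947364e-04, -4.21861949e-04]), 'contact_force': array([-1.69615676, -0.04363208, -0.01218641]), 'moment': array([ 0.03187218, -0.02521127,  0.05801479]), 'opening': 85.2646993698478}
```

View pics/scene0.png

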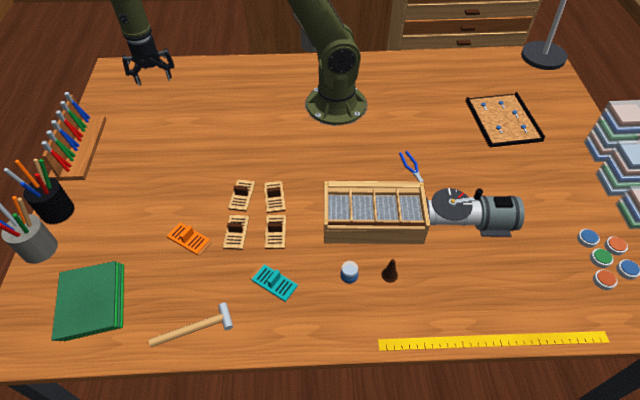

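View pics/side0.png

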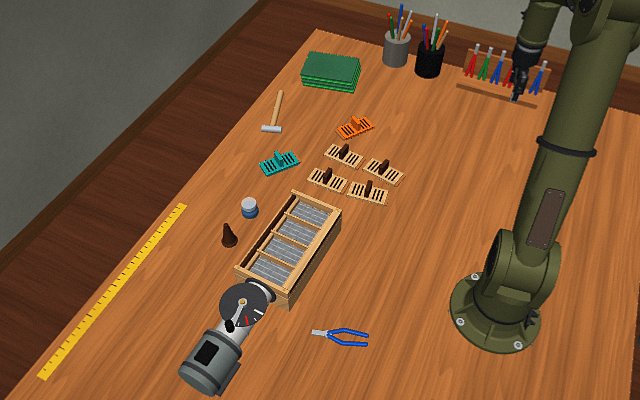

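The scene view shows four plain wood boards at about (240,195), (275,197), (235,232) and (275,232). The orange one at (188,238) and the turquoise one at (275,282) are look-alikes. The box spans (325–427, 182–243), with the damper at (452,205). I'll confirm this in one enlarged crop.

Run:
```python
from h import *
a=cv2.imread('pics/scene0.png')
A=cv2.resize(a[170:260,210:310],None,fx=4,fy=4,interpolation=cv2.INTER_CUBIC)
B=cv2.resize(a[170:250,318:530],None,fx=3.77,fy=3.77,interpolation=cv2.INTER_CUBIC)
s=cv2.imread('pics/side0.png');C=cv2.resize(s[135:212,300:412],None,fx=3.5,fy=3.5,interpolation=cv2.INTER_CUBIC)
im=np.zeros((600,800,3),np.uint8)
A=cv2.resize(A,(330,297));C=cv2.resize(C,(432,297))
im[:297,:330]=A; im[:297,340:772]=C; im[298:298+B.shape[0],:B.shape[1]]=B[:, :800]
cv2.imwrite('pics/c1.png',im)
```

```text
(no output)
```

View pics/c1.png

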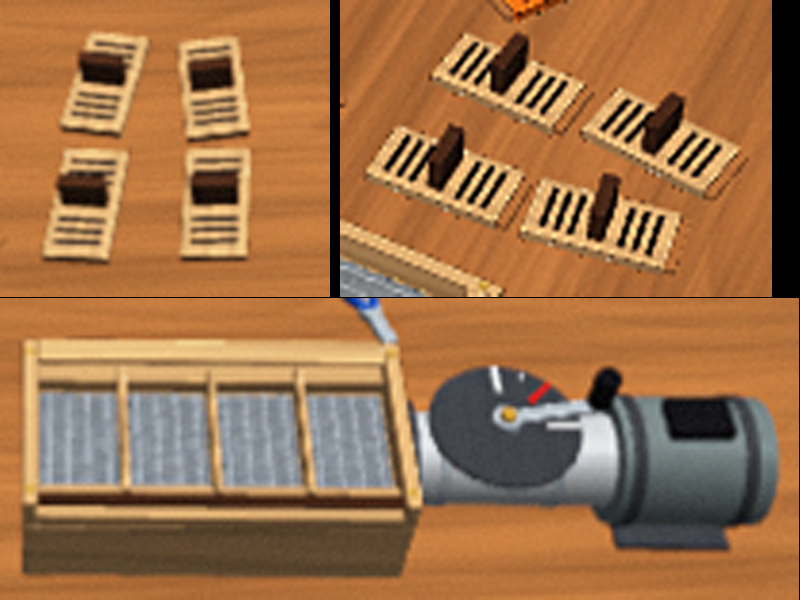

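Run:
```python
from h import *
d=grab('scene'); s=grab('side')
f=lambda x,y:(318+x/3.77,170+(y-298)/3.77)
c=onplane(d,[f(22,342),f(398,345),f(420,508),f(22,508)],102); print('box top',np.round(c,1).tolist(), [round(float(np.linalg.norm(c[i]-c[(i+1)%4])),1) for i in range(4)],c.mean(0))
print('axis',onplane(d,[f(508,414)],107),'knobtop',onplane(d,[f(608,375)],144),'knob foot',onplane(d,[f(600,405)],110))
# boards: wood mask; light tan
for n,q in (('scene',d),('side',s)):
    im=np.asarray(q['pixels']); hsv=cv2.cvtColor(im,cv2.COLOR_RGB2HSV)
    x0,x1,y0,y1=(215,300,172,256) if n=='scene' else (300,412,138,212)
    m=((hsv[...,2]>165)&(hsv[...,1]<145)).astype(np.uint8); M=np.zeros_like(m); M[y0:y1,x0:x1]=m[y0:y1,x0:x1]
    M=cv2.morphologyEx(M,cv2.MORPH_CLOSE,np.ones((5,5)))
    cs,_=cv2.findContours(M,cv2.RETR_EXTERNAL,cv2.CHAIN_APPROX_NONE)
    for k in cs:
        if cv2.contourArea(k)<150: continue
        p=onplane(q,k.reshape(-1,2),12)[:,:2].astype(np.float32)
        r=cv2.minAreaRect(p); print(n,cv2.boundingRect(k),np.round(r[0],1),np.round(r[1],1),round(r[2],1))
    dk=np.zeros_like(m); dk[y0:y1,x0:x1]=(im[y0:y1,x0:x1].max(2)<85)
    cs,_=cv2.findContours(dk,cv2.RETR_EXTERNAL,cv2.CHAIN_APPROX_NONE)
    for k in cs:
        if cv2.contourArea(k)<40: continue
        print(' dark',cv2.boundingRect(k),cv2.contourArea(k))
```

```text
box top [[481.7, -68.2, 102.0], [498.8, 238.5, 102.0], [660.1, 225.8, 102.0], [646.8, -76.2, 102.0]] [307.1, 161.9, 302.2, 165.3] [571.82884731  79.97344949 102.        ]
axis [[577.30173133 310.12823078 107.        ]] knobtop [[571.02018874 380.79371547 144.        ]] knob foot [[573.90178841 382.83692891 110.        ]]
scene (223, 215, 26, 33) [ 590.7 -344.1] [ 62.1 120.8] 84.2
scene (264, 181, 22, 67) [ 526.8 -225.6] [261.9  65.8] 2.6
scene (228, 180, 27, 30) [ 446.5 -335.1] [ 62.8 121.6] 79.4
 dark (268, 222, 14, 10) 111.0
 dark (228, 222, 15, 11) 110.0
 dark (268, 188, 12, 9) 78.5
 dark (234, 186, 14, 10) 92.5
side (300, 192, 42, 20) [ 575.  -105.8] [ 58.6 145.9] 86.8
side (307, 168, 81, 37) [ 523.1 -222.2] [259.5  71.3] 2.3
side (363, 158, 41, 27) [ 444.  -330.1] [ 66.9 118.1] 79.3
side (324, 144, 39, 24) [ 587.9 -339.6] [ 66.2 118.3] 83.9
 dark (364, 180, 8, 18) 65.0
 dark (318, 168, 14, 16) 88.0
 dark (374, 159, 15, 16) 87.0
 dark (335, 144, 14, 15) 83.0
```

```bash
cat >> h.py <<'E'
from scipy.linalg import logm, expm
def pose(p,yaw,pitch=0):
    "tool down, tool x at azimuth yaw; pitch>0 tilts about world-ish y so +x side is raised (board far edge up)"
    T=np.eye(4); T[:3,:3]=(R.from_euler('z',yaw,degrees=True)*R.from_euler('y',-pitch,degrees=True)*R.from_quat([1,0,0,0])).as_matrix(); T[:3,3]=p; return T
def cur():
    s=manip.sense(); T=np.eye(4); T[:3,:3]=R.from_quat(s['tool_rot']).as_matrix(); T[:3,3]=s['tcp_pos']; return T
def rows(T0,T1,n):
    "constant row repeated n times taking T0 to T1"
    D=expm(np.real(logm(np.linalg.inv(T0)@T1))/n)
    return [round(float(v),4) for v in D[:3,3]/1000]+[round(float(v),2) for v in R.from_matrix(D[:3,:3]).as_rotvec(degrees=True)]
E
python3 - <<'E'
from h import *
print(rows(cur(),pose([530,-290,330],0),15))
E
```

```text
[0.0059, -0.035, -0.0049, -0.0, 0.0, -5.08]
```

Emit:
apply_moves:
  steps:
    - [[0.006, -0.035, -0.005, 0, 0, -5.08], [0.006, -0.035, -0.005, 0, 0, -5.08], [0.006, -0.035, -0.005, 0, 0, -5.08], [0.006, -0.035, -0.005, 0, 0, -5.08], [0.006, -0.035, -0.005, 0, 0, -5.08], [0.006, -0.035, -0.005, 0, 0, -5.08], [0.006, -0.035, -0.005, 0, 0, -5.08], [0.006, -0.035, -0.005, 0, 0, -5.08], [0.006, -0.035, -0.005, 0, 0, -5.08], [0.006, -0.035, -0.005, 0, 0, -5.08], [0.006, -0.035, -0.005, 0, 0, -5.08], [0.006, -0.035, -0.005, 0, 0, -5.08], [0.006, -0.035, -0.005, 0, 0, -5.08], [0.006, -0.035, -0.005, 0, 0, -5.08], [0.006, -0.035, -0.005, 0, 0, -5.08], [0, 0, 0, 0, 0, 0], [0, 0, 0, 0, 0, 0]]

```text
time_s: 1.95
tcp_pos: [530.4, -290.5, 331.5]
tool_rot: [1.0, 0.001, 0.0, 0.0]
contact_force: [0.1, -0.7, -0.5]
opening: 85.2
```

Run:
```python
from h import *
d=grab('wrist','w1.png'); T=cur(); print(np.round(T,3).tolist(), manip.sense()['joint_positions'])
print(np.round(np.linalg.inv(T)@d['world_from_camera'],3).tolist())
print(rows(T,pose([574,383,260],-4),18))
```

```text
[[1.0, -0.0, -0.001, 529.79], [-0.0, -1.0, -0.001, -291.858], [-0.001, 0.001, -1.0, 331.12], [0.0, 0.0, 0.0, 1.0]] [ 0.84565866  0.4726802  -0.63459213  1.422256    0.28199896  1.33830184
  0.19836159]
[[1.0, 0.001, 0.001, 0.698], [-0.002, 0.954, 0.3, -76.988], [-0.001, -0.3, 0.954, -117.187], [0.0, 0.0, 0.0, 1.0]]
[0.0012, -0.0376, 0.0039, 0.0, 0.0, 0.22]
```

View pics/w1.png

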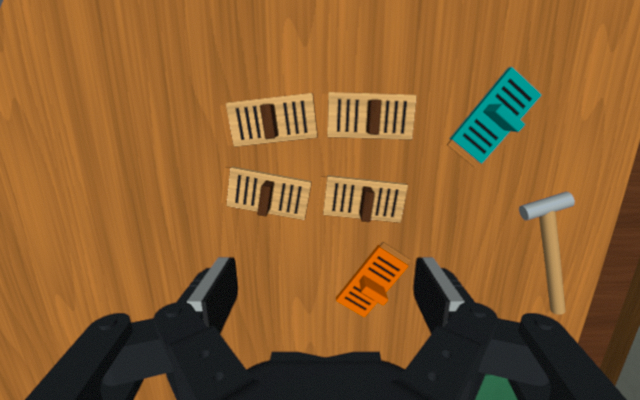

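The wrist view confirms four plain boards at (271,120), (372,116), (269,193) and (366,199), with the turquoise one at (497,115) and the orange one at (373,280) as look-alikes. Next is an enlarged crop to see which end carries the tongue, while measuring the poses.

```bash
cat >> h.py <<'E'
def boards(d,box,zoff=0):
    "board rects (z=12 plane+zoff) in window; yields centre,size,yaw, and pull-top centre"
    im=np.asarray(d['pixels']); hsv=cv2.cvtColor(im,cv2.COLOR_RGB2HSV); x0,y0,x1,y1=box
    M=np.zeros(im.shape[:2],np.uint8); M[y0:y1,x0:x1]=((hsv[...,2]>165)&(hsv[...,1]<135))[y0:y1,x0:x1]
    D=np.zeros_like(M); D[y0:y1,x0:x1]=(im.max(2)<75)[y0:y1,x0:x1]
    M=cv2.morphologyEx(M,cv2.MORPH_OPEN,np.ones((2,2)))
    M=cv2.morphologyEx(M|D,cv2.MORPH_CLOSE,np.ones((3,3)))
    out=[]
    for k in cv2.findContours(M,cv2.RETR_EXTERNAL,cv2.CHAIN_APPROX_NONE)[0]:
        if cv2.contourArea(k)<1500: continue
        p=onplane(d,k.reshape(-1,2),12+zoff)[:,:2].astype(np.float32); r=cv2.minAreaRect(p)
        b=cv2.boxPoints(r); e=b[1]-b[0]; 
        if np.linalg.norm(b[2]-b[1])>np.linalg.norm(e): e=b[2]-b[1]
        yaw=np.degrees(np.arctan2(e[1],e[0])); yaw=(yaw+90)%180-90
        out.append((cv2.boundingRect(k),np.round(r[0],1),np.round(sorted(r[1]),1),round(float(yaw),1)))
    return out
E
python3 - <<'E'
from h import *
im=cv2.imread('pics/w1.png'); cv2.imwrite('pics/c2.png',cv2.resize(im[85:230,215:425],None,fx=3.8,fy=3.8,interpolation=cv2.INTER_CUBIC))
d=grab('wrist')
for b in boards(d,(210,80,425,235)): print(b)
E
```

```text
((326, 177, 84, 45), array([ 591.7, -349.1]), array([ 59.6, 118.8]), -6.1)
((229, 168, 83, 51), array([ 446.9, -340.2]), array([ 59.3, 118.7]), -10.7)
((227, 94, 91, 52), array([ 457.3, -234.1]), array([ 58.1, 119. ]), 6.0)
((330, 93, 88, 46), array([ 595.3, -228.4]), array([ 58.2, 118. ]), -1.5)
```

View pics/c2.png

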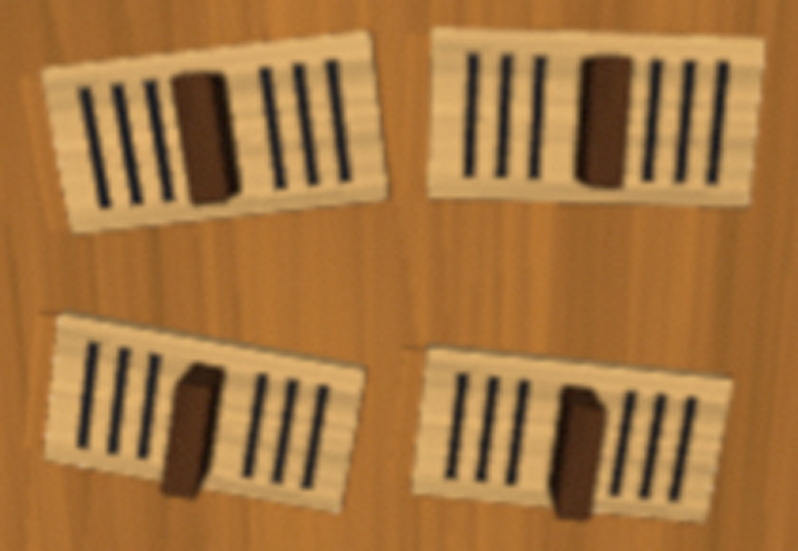

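Emit:
apply_moves:
  steps:
    - [[0.0012, -0.0375, 0.004, 0, 0, 0.22], [0.0012, -0.0375, 0.004, 0, 0, 0.22], [0.0012, -0.0375, 0.004, 0, 0, 0.22], [0.0012, -0.0375, 0.004, 0, 0, 0.22], [0.0012, -0.0375, 0.004, 0, 0, 0.22], [0.0012, -0.0375, 0.004, 0, 0, 0.22], [0.0012, -0.0375, 0.004, 0, 0, 0.22], [0.0012, -0.0375, 0.004, 0, 0, 0.22], [0.0012, -0.0375, 0.004, 0, 0, 0.22], [0.0012, -0.0375, 0.004, 0, 0, 0.22], [0.0012, -0.0375, 0.004, 0, 0, 0.22], [0.0012, -0.0375, 0.004, 0, 0, 0.22], [0.0012, -0.0375, 0.004, 0, 0, 0.22], [0.0012, -0.0375, 0.004, 0, 0, 0.22], [0.0012, -0.0375, 0.004, 0, 0, 0.22], [0.0012, -0.0375, 0.004, 0, 0, 0.22], [0, 0, 0, 0, 0, 0], [0, 0, 0, 0, 0, 0]]

```text
time_s: 3.85
tcp_pos: [566.5, 307.6, 266.3]
tool_rot: [1.0, -0.031, -0.001, 0.0]
contact_force: [0.1, -1.3, 0.7]
opening: 85.6
```

Run:
```python
from h import *
d=grab('wrist','w2.png'); T=cur(); print(np.round(T,3).tolist())
```

```text
[[0.998, -0.063, -0.001, 566.86], [-0.063, -0.998, -0.001, 306.423], [-0.0, 0.002, -1.0, 266.582], [0.0, 0.0, 0.0, 1.0]]
```

View pics/w2.png

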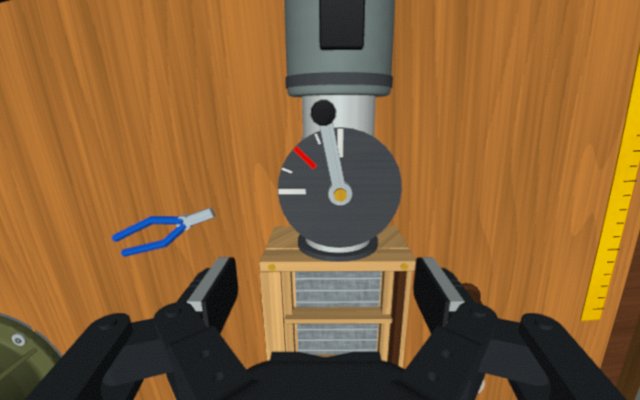

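The boards' tongues are the darker strips on the left, towards the robot, so they already face the rail. Here the damper axis is at (340,194), the knob at (323,112), the shut mark at (292,191) and the red mark at (305,157).

Run:
```python
from h import *
d=grab('wrist'); im=np.asarray(d['pixels'])
m=np.zeros(im.shape[:2],np.uint8); m[98:128,308:340]=(im.max(2)<45)[98:128,308:340]
y,x=np.nonzero(m); kp=(x.mean(),y.mean()); print('knob px',kp,len(x))
a=onplane(d,[(340,194)],107)[0]; k=onplane(d,[(323,112)],142)[0]
z=lambda uv:(onplane(d,[uv],103)[0]-a)[:2]
az=lambda v:np.degrees(np.arctan2(v[1],v[0]))
print('axis',a,'knob',k,np.linalg.norm(k-a),az((k-a)[:2]),'shut',az(z((292,191))),'red',az(z((305,157))))
c=onplane(d,[(261,263),(413,263)],102); print('duct-end corners',c,az((c[1]-c[0])[:2]))
A=np.array([a[0],a[1]]); K=A+75*np.array([np.cos(np.radians(az((k-a)[:2]))),np.sin(np.radians(az((k-a)[:2])))])
print('K',K); print(rows(cur(),pose([K[0],K[1],175],az((k-a)[:2])-90),6))
```

```text
knob px (np.float64(321.8231132075472), np.float64(110.86320754716981)) 424
axis [580.95195904 302.40889115 107.        ] knob [570.12817792 378.07086636 142.        ] 84.06478889100345 98.14117997835908 shut 174.07328602065394 red 129.8726736741669
duct-end corners [[495.97333567 232.02692746 102.        ]
 [653.00045667 222.00443786 102.        ]] -3.652034492924459
K [570.33100268 376.65305109]
[0.0008, -0.0118, 0.0153, 0.01, 0.0, -1.96]
```

Emit:
apply_moves:
  steps:
    - [[0.0008, -0.0118, 0.0153, 0, 0, -1.96], [0.0008, -0.0118, 0.0153, 0, 0, -1.96], [0.0008, -0.0118, 0.0153, 0, 0, -1.96], [0.0008, -0.0118, 0.0153, 0, 0, -1.96], [0.0008, -0.0118, 0.0153, 0, 0, -1.96], [0.0008, -0.0118, 0.0153, 0, 0, -1.96], [0, 0, 0, 0, 0, 0], [0, 0, 0, 0, 0, 0]]
  claw: 0.55

```text
time_s: 4.75
tcp_pos: [568.8, 379.2, 175.0]
tool_rot: [0.997, 0.073, -0.0, 0.0]
contact_force: [-0.2, -0.1, 0.2]
opening: 47.0
```

Run:
```python
from h import *
d=grab('wrist','w3.png'); T=cur(); print(np.round(T[:3,3],1),manip.sense()['opening'])
im=np.asarray(d['pixels']);
g=np.linalg.inv(T)
print('tool axis at z142 px',project(d,[T[:3,3]*[1,1,0]+[0,0,142]]))
# knob top disc
m=(im.max(2)<45).astype(np.uint8)
n,l,st,c=cv2.connectedComponentsWithStats(m)
for i in range(1,n):
    if 300<st[i,4]<6000: print(st[i],c[i], onplane(d,[c[i]],142))
```

```text
[569.3 378.8 175.8] 47.08493542749358
tool axis at z142 px [[325.65128029 253.1993478 ]]
[ 340   66   79   99 5388] [378.22847068 116.13047513] [[583.57036191 453.46458244 142.        ]]
[ 309  218   35   50 1358] [325.51178203 243.19808542] [[568.34851865 384.69093269 142.        ]]
[262 248  18  81 733] [271.52114598 284.80081855] [[541.90848359 354.78734361 142.        ]]
[371 248  18  80 748] [378.74064171 284.64839572] [[601.77244514 363.63513726 142.        ]]
```

View pics/w3.png

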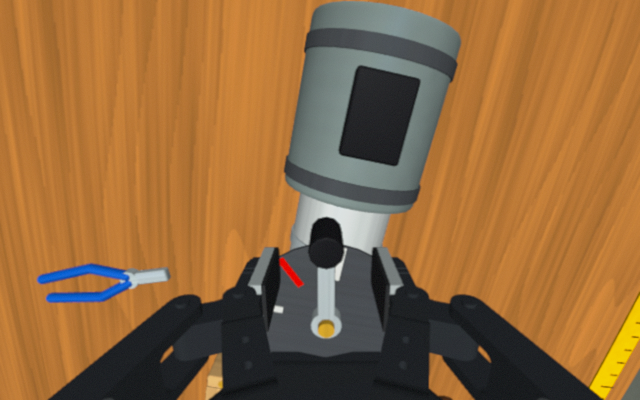

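Emit:
apply_moves:
  steps:
    - [[0, 0, 0.01, 0, 0, 0], [0, 0, 0.01, 0, 0, 0], [0, 0, 0.0095, 0, 0, 0], [0, 0, 0, 0, 0, 0]]

```text
time_s: 5.2
tcp_pos: [568.6, 377.7, 144.0]
tool_rot: [0.997, 0.072, -0.001, 0.001]
contact_force: [0.5, -0.4, -0.0]
opening: 46.9
```

Emit:
apply_moves:
  steps:
    - [[0, 0, 0, 0, 0, 0], [0, 0, 0, 0, 0, 0], [0, 0, 0, 0, 0, 0], [0, 0, 0, 0, 0, 0], [0, 0, 0, 0, 0, 0]]
  claw: 0.1
  grip_force: 20

```text
time_s: 5.7
tcp_pos: [569.2, 379.0, 146.4]
tool_rot: [0.997, 0.072, 0.0, -0.0]
contact_force: [0.1, 0.8, 0.3]
opening: 19.3
```

Emit:
apply_moves:
  steps:
    - [[-0.0085, 0.0005, 0, 0, 0, -6.5], [-0.0085, 0.0005, 0, 0, 0, -6.5], [-0.0085, 0.0005, 0, 0, 0, -6.5], [-0.0085, 0.0005, 0, 0, 0, -6.5], [-0.0085, 0.0005, 0, 0, 0, -6.5], [-0.0085, 0.0005, 0, 0, 0, -6.5], [-0.0085, 0.0005, 0, 0, 0, -6.5], [-0.0085, 0.0005, 0, 0, 0, -6.5], [-0.0085, 0.0005, 0, 0, 0, -6.5], [-0.0085, 0.0005, 0, 0, 0, -6.5], [-0.0085, 0.0005, 0, 0, 0, -6.5], [-0.0065, 0.0004, 0, 0, 0, -5], [0, 0, 0, 0, 0, 0], [0, 0, 0, 0, 0, 0]]

```text
time_s: 7.1
tcp_pos: [506.1, 311.6, 146.3]
tool_rot: [0.739, 0.673, 0.001, 0.0]
contact_force: [3.3, 1.4, 0.2]
opening: 19.3
```

Run:
```python
from h import *
s=manip.sense();T=cur(); print(np.round(T[:3,3],1),s['contact_force'],s['opening'],R.from_matrix(T[:3,:3]).as_quat())
a=np.array([581,302.4]);v=T[:2,3]-a; print(np.linalg.norm(v),np.degrees(np.arctan2(v[1],v[0])), np.degrees(np.arctan2(T[1,0],T[0,0])))
d=grab('wrist')
```

```text
[506.1 311.6 146.3] [3.33915077 1.41821528 0.15377931] 19.278552601231663 [7.39453338e-01 6.73207302e-01 8.23398084e-04 1.08432998e-04]
75.431135425183 173.03237761506165 84.63025725966517
```

Emit:
apply_moves:
  steps:
    - [[-0.0025, 0.0001, 0, 0, 0, -2], [-0.0025, 0.0001, 0, 0, 0, -2], [0, 0, 0, 0, 0, 0], [0, 0, 0, 0, 0, 0]]

```text
time_s: 7.55
tcp_pos: [506.2, 309.6, 146.5]
tool_rot: [0.715, 0.699, 0.003, -0.002]
contact_force: [7.2, 10.7, -6.5]
opening: 19.4
```

Emit:
apply_moves:
  steps:
    - [[-0.002, 0, 0, 0, 0, -1], [0, 0, 0, 0, 0, 0], [0, 0, 0, 0, 0, 0]]

```text
time_s: 7.85
tcp_pos: [506.4, 309.4, 146.6]
tool_rot: [0.709, 0.706, 0.005, -0.002]
contact_force: [8.0, 15.6, -10.6]
opening: 19.0
```

Emit:
apply_moves:
  steps:
    - [[0.002, 0, 0, 0, 0, 1], [0, 0, 0, 0, 0, 0], [0, 0, 0, 0, 0, 0], [0, 0, 0, 0, 0, 0]]
  claw: 0.6

```text
time_s: 8.25
tcp_pos: [504.9, 305.8, 145.9]
tool_rot: [0.715, 0.699, -0.0, 0.0]
contact_force: [0.4, 0.2, -0.4]
opening: 51.5
```

Emit:
apply_moves:
  steps:
    - [[0, 0, -0.02, 0, 0, 0], [0, 0, -0.03, 0, 0, 0], [0, 0, -0.04, 0, 0, 0], [0, 0, -0.04, 0, 0, 0], [0, 0, -0.04, 0, 0, 0], [0, 0, -0.01, 0, 0, 0], [0, 0, 0, 0, 0, 0]]

```text
time_s: 8.95
tcp_pos: [505.3, 306.6, 327.6]
tool_rot: [0.715, 0.699, 0.001, 0.0]
contact_force: [-0.1, 0.1, -0.5]
opening: 51.1
```

Run:
```python
from h import *
print(rows(cur(),pose([568,-20,330],-3.5),14))
```

```text
[-0.0152, 0.0217, -0.0002, 0.0, -0.01, 6.59]
```

Emit:
apply_moves:
  steps:
    - [[-0.0152, 0.0217, 0, 0, 0, 6.6], [-0.0152, 0.0217, 0, 0, 0, 6.6], [-0.0152, 0.0217, 0, 0, 0, 6.6], [-0.0152, 0.0217, 0, 0, 0, 6.6], [-0.0152, 0.0217, 0, 0, 0, 6.6], [-0.0152, 0.0217, 0, 0, 0, 6.6], [-0.0152, 0.0217, 0, 0, 0, 6.6], [-0.0152, 0.0217, 0, 0, 0, 6.6], [-0.0152, 0.0217, 0, 0, 0, 6.6], [-0.0152, 0.0217, 0, 0, 0, 6.6], [-0.0152, 0.0217, 0, 0, 0, 6.6], [-0.0152, 0.0217, 0, 0, 0, 6.6], [-0.0152, 0.0217, 0, 0, 0, 6.6], [-0.0152, 0.0217, 0, 0, 0, 6.6], [0, 0, 0, 0, 0, 0], [0, 0, 0, 0, 0, 0], [0, 0, 0, 0, 0, 0]]

```text
time_s: 10.65
tcp_pos: [567.8, -19.2, 325.2]
tool_rot: [1.0, -0.03, -0.001, -0.0]
contact_force: [-0.6, 0.5, -0.0]
opening: 51.3
```

Run:
```python
from h import *
d=grab('wrist','w4.png'); T=cur(); print(np.round(T,3).tolist())
im=cv2.imread('pics/w4.png'); cv2.imwrite('pics/w4b.png',cv2.resize(im[20:320,130:510],(760,600),interpolation=cv2.INTER_CUBIC))
```

```text
[[0.998, -0.06, -0.001, 567.9], [-0.06, -0.998, 0.001, -18.988], [-0.001, -0.001, -1.0, 325.328], [0.0, 0.0, 0.0, 1.0]]
```

View pics/w4b.png

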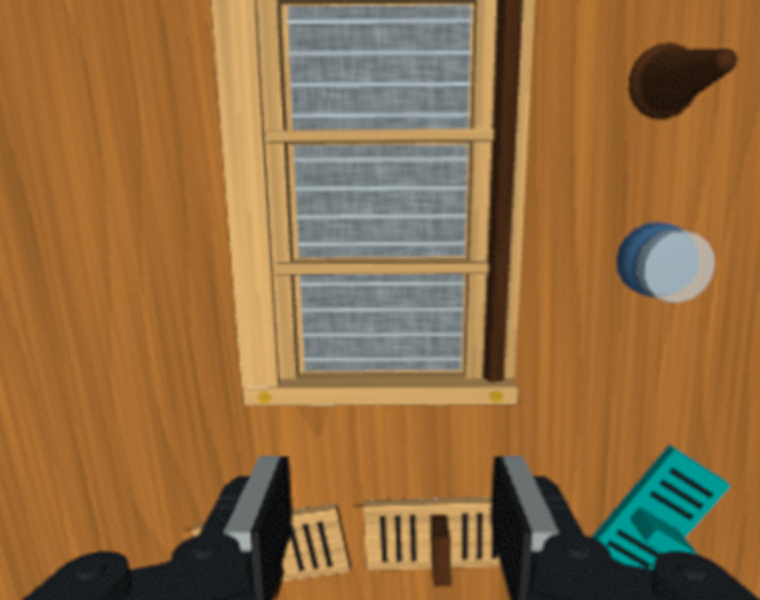

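Run:
```python
from h import *
d=grab('wrist'); g=lambda l:[(130+x/2,20+y/2) for x,y in l]
P=lambda n,l,z:print(n,(q:=onplane(d,g(l),z)[:,:2]).round(1).tolist(),'az',round(float(np.degrees(np.arctan2(*(q[1]-q[0])[::-1]))),2))
P('endwall bottom edge',[(245,404),(517,403)],102)
P('rail outer',[(243,385),(215,0)],102)
P('rail inner',[(277,378),(255,0)],102)
P('stop inner',[(484,380),(497,0)],95)
P('stop outer',[(505,380),(522,0)],95)
P('box outer',[(517,383),(534,0)],95)
P('div1',[(275,268),(488,268)],94)
P('div2',[(265,136),(493,136)],94)
P('ledge rail edge',[(302,370),(282,0)],85)
P('ledge stop edge',[(463,370),(475,0)],85)
```

```text
endwall bottom edge [[478.0, -69.1], [640.2, -78.4]] az -3.26
rail outer [[478.4, -57.1], [490.7, 145.5]] az 86.54
rail inner [[499.1, -54.0], [510.6, 144.0]] az 86.66
stop inner [[621.7, -65.1], [632.0, 138.2]] az 87.11
stop outer [[634.3, -65.9], [644.7, 137.5]] az 87.09
box outer [[641.5, -68.2], [650.8, 137.2]] az 87.43
div1 [[503.9, 9.4], [625.2, 1.9]] az -3.51
div2 [[506.6, 80.4], [629.0, 72.9]] az -3.54
ledge rail edge [[511.4, -55.3], [521.6, 147.5]] az 87.11
ledge stop edge [[610.3, -61.3], [622.2, 141.2]] az 86.64
```

```bash
cat >> h.py <<'E'
BO=np.array([568.2,77.6,85.]); BY=-3.3
def bayT(k,xoff=0,zoff=0,th=0):
    "TCP pose for a held board whose underside rail-side corner (x=-60) sits at box x=-60+xoff, ledge+zoff, pitch th"
    Rz=R.from_euler('z',BY,degrees=True); t=np.radians(th)
    c=np.array([-60+xoff,-108+72*k,zoff])+np.array([60*np.cos(t)-41*np.sin(t),0,60*np.sin(t)+41*np.cos(t)])
    return pose(BO+Rz.apply(c),BY,th)
E
python3 - <<'E'
from h import *
print(rows(cur(),pose([595,-298,210],0),8))
E
```

```text
[0.0046, 0.0348, 0.0144, -0.01, 0.01, -0.43]
```

Emit:
apply_moves:
  steps:
    - [[0.0046, 0.0348, 0.0144, 0, 0, -0.43], [0.0046, 0.0348, 0.0144, 0, 0, -0.43], [0.0046, 0.0348, 0.0144, 0, 0, -0.43], [0.0046, 0.0348, 0.0144, 0, 0, -0.43], [0.0046, 0.0348, 0.0144, 0, 0, -0.43], [0.0046, 0.0348, 0.0144, 0, 0, -0.43], [0.0046, 0.0348, 0.0144, 0, 0, -0.43], [0.0046, 0.0348, 0.0144, 0, 0, -0.43], [0, 0, 0, 0, 0, 0], [0, 0, 0, 0, 0, 0]]
  claw: 0.6

```text
time_s: 11.75
tcp_pos: [594.4, -299.6, 209.5]
tool_rot: [1.0, -0.002, -0.001, -0.001]
contact_force: [0.3, 0.8, 0.4]
opening: 51.0
```

Run:
```python
from h import *
d=grab('wrist','w5.png'); T=cur(); print(np.round(T[:3,3],1))
im=np.asarray(d['pixels'])
for b in boards(d,(60,0,600,260)): 
    print(b)
dk=np.zeros(im.shape[:2],np.uint8); dk[:260]=((im.max(2)<95))[:260]
n,l,st,c=cv2.connectedComponentsWithStats(dk)
for i in range(1,n):
    if st[i,4]>250: print(st[i],c[i].round(1))
```

```text
[ 594.9 -298.2  210.4]
((268, 195, 111, 59), array([ 591.3, -348.1]), array([ 59.7, 118.7]), -6.0)
((139, 184, 109, 67), array([ 446.6, -343.6]), array([ 67.8, 117.9]), -10.6)
((125, 80, 128, 74), array([ 458.3, -233.2]), array([ 58.7, 119.8]), 6.1)
((265, 79, 122, 64), array([ 594.8, -227.9]), array([ 58.6, 118.2]), -1.4)
[436  40  83 103 296] [476.6  90.1]
[317  86  15  50 671] [324.2 110.1]
[482  92  48  39 626] [502.  111.3]
[ 160   94   37   49 1327] [178.3 117.4]
[ 170  196   27   53 1120] [182.1 222.5]
[313 207  16  49 580] [321.  231.3]
```

View pics/w5.png

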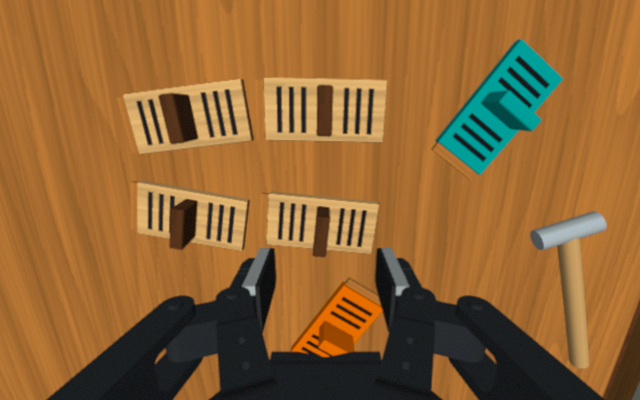

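Run:
```python
from h import *
T1=pose([594.9,-228,100],-1.4); print(rows(cur(),T1,4));
```

```text
[-0.0002, -0.0175, 0.0276, -0.02, 0.0, 0.33]
```

Emit:
apply_moves:
  steps:
    - [[-0.0002, -0.0175, 0.0276, 0, 0, 0.33], [-0.0002, -0.0175, 0.0276, 0, 0, 0.33], [-0.0002, -0.0175, 0.0276, 0, 0, 0.33], [-0.0002, -0.0175, 0.0276, 0, 0, 0.33], [0, 0, 0, 0, 0, 0], [0, 0, 0.02, 0, 0, 0], [0, 0, 0.02, 0, 0, 0], [0, 0, 0.012, 0, 0, 0], [0, 0, 0.007, 0, 0, 0], [0, 0, 0, 0, 0, 0], [0, 0, 0, 0, 0, 0]]

```text
time_s: 12.9
tcp_pos: [595.0, -229.5, 42.3]
tool_rot: [1.0, -0.013, 0.001, 0.0]
contact_force: [0.3, -0.3, 1.4]
opening: 51.6
```

Emit:
apply_moves:
  steps:
    - [[0, 0, 0, 0, 0, 0], [0, 0, 0, 0, 0, 0], [0, 0, 0, 0, 0, 0], [0, 0, 0, 0, 0, 0], [0, 0, 0, 0, 0, 0], [0, 0, 0, 0, 0, 0], [0, 0, 0, 0, 0, 0]]
  claw: 0.05
  grip_force: 50

```text
time_s: 13.6
tcp_pos: [594.8, -229.6, 42.1]
tool_rot: [1.0, -0.013, 0.0, 0.0]
contact_force: [-2.7, -0.1, 7.9]
opening: 12.9
```

Run:
```python
from h import *
T=cur(); print(np.round(T[:3,3],1), manip.sense()['opening'])
U=T.copy(); U[2,3]=210; V=bayT(3,xoff=3,zoff=40,th=15); print(np.round(V[:3,3],1)); print(rows(U,V,12)); print(rows(V,bayT(3,xoff=4,zoff=2,th=15),4))
```

```text
[ 594.8 -229.6   42.1] 12.88605362330353
[564.8 186.  180.1]
[-0.0042, -0.0345, 0.002, -0.02, 1.25, 0.15]
[-0.0022, -0.0, 0.0092, -0.0, -0.0, -0.0]
```

Emit:
apply_moves:
  steps:
    - [[0, 0, -0.008, 0, 0, 0], [0, 0, -0.02, 0, 0, 0], [0, 0, -0.035, 0, 0, 0], [0, 0, -0.035, 0, 0, 0], [0, 0, -0.035, 0, 0, 0], [0, 0, -0.035, 0, 0, 0], [0, 0, 0, 0, 0, 0], [-0.0042, -0.0345, 0.002, 0, 1.25, 0.15], [-0.0042, -0.0345, 0.002, 0, 1.25, 0.15], [-0.0042, -0.0345, 0.002, 0, 1.25, 0.15], [-0.0042, -0.0345, 0.002, 0, 1.25, 0.15], [-0.0042, -0.0345, 0.002, 0, 1.25, 0.15], [-0.0042, -0.0345, 0.002, 0, 1.25, 0.15], [-0.0042, -0.0345, 0.002, 0, 1.25, 0.15], [-0.0042, -0.0345, 0.002, 0, 1.25, 0.15], [-0.0042, -0.0345, 0.002, 0, 1.25, 0.15], [-0.0042, -0.0345, 0.002, 0, 1.25, 0.15], [-0.0042, -0.0345, 0.002, 0, 1.25, 0.15], [-0.0042, -0.0345, 0.002, 0, 1.25, 0.15]]

```text
time_s: 15.5
tcp_pos: [563.4, 187.1, 179.5]
tool_rot: [0.991, -0.029, 0.13, 0.002]
contact_force: [0.0, 0.8, 0.3]
opening: 13.2
```

Emit:
apply_moves:
  steps:
    - [[0, 0, 0, 0, 0, 0], [0, 0, 0, 0, 0, 0]]

```text
time_s: 15.7
tcp_pos: [563.1, 187.2, 179.5]
tool_rot: [0.991, -0.027, 0.13, 0.002]
contact_force: [-0.1, -0.9, -0.6]
opening: 13.2
```

Run:
```python
from h import *
T=cur(); print(np.round(T,3).tolist(), manip.sense()['opening'])
d=grab('wrist','w6.png'); s=grab('side','s6.png')
a=cv2.imread('pics/w6.png')[60:400,100:540]; b=cv2.imread('pics/s6.png')[170:330,200:380]
cv2.imwrite('pics/c6.png',np.hstack([cv2.resize(a,(440,340)),cv2.resize(b,(360,340),interpolation=cv2.INTER_CUBIC)]))
o=np.array([0,1.6,0]); 
for zo,xo in((30,4),(12,4),(2,4)):
    V=bayT(3,xoff=xo,zoff=zo,th=15); V[:3,3]-=o; print(zo,rows(T,V,4)); T=V
```

```text
[[0.965, -0.054, 0.257, 563.121], [-0.053, -0.999, -0.011, 187.155], [0.257, -0.003, -0.966, 179.532], [0.0, 0.0, 0.0, 1.0]] 13.19559755769873
30 [0.0001, 0.0007, 0.0025, -0.06, 0.02, 0.04]
12 [-0.0012, 0.0, 0.0043, -0.0, -0.0, -0.0]
2 [-0.0006, 0.0, 0.0024, -0.0, -0.0, -0.0]
```

View pics/c6.png

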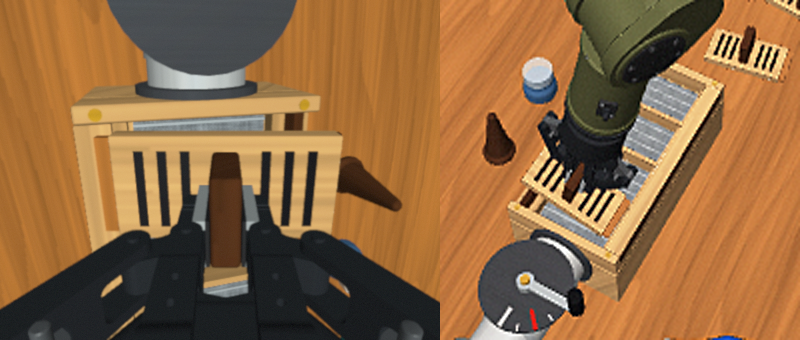

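Run:
```python
from h import *
T=cur()
o=np.array([0,1.6,0]); 
for zo,xo,n in((25,12,3),(3,12,4),(3,3,4)):
    V=bayT(3,xoff=xo,zoff=zo,th=15); V[:3,3]-=o; print(zo,np.round(V[:3,3],1),rows(T,V,n)); T=V
```

```text
25 [573.8 183.9 165.1] [0.0019, 0.0001, 0.0055, -0.05, 0.02, -0.02]
3 [573.8 183.9 143.1] [-0.0014, 0.0, 0.0053, -0.0, -0.0, -0.0]
3 [564.8 184.4 143.1] [-0.0022, 0.0, -0.0006, -0.0, -0.0, -0.0]
```

Run:
```python
from h import *
for i in range(4): print(np.round(manip.sense()['tcp_pos'],2), manip.sense()['time_s'],np.round(cur()[:3,0],3)); grab('side')
```

```text
[564.   184.77 179.65] 15.8 [ 0.965 -0.057  0.258]
[564.25 184.42 179.76] 15.85 [ 0.964 -0.058  0.258]
[564.37 184.34 179.86] 15.9 [ 0.964 -0.058  0.258]
[564.42 184.42 179.96] 15.95 [ 0.964 -0.058  0.258]
```

Emit:
apply_moves:
  steps:
    - [[0.002, 0.0001, 0.0055, 0, 0, 0], [0.002, 0.0001, 0.0055, 0, 0, 0], [0.002, 0.0001, 0.0055, 0, 0, 0], [-0.0014, 0, 0.0053, 0, 0, 0], [-0.0014, 0, 0.0053, 0, 0, 0], [-0.0014, 0, 0.0053, 0, 0, 0], [0, 0, 0, 0, 0, 0], [0, 0, 0, 0, 0, 0], [0, 0, 0, 0, 0, 0], [0, 0, 0, 0, 0, 0]]

```text
time_s: 17.0
tcp_pos: [574.1, 185.2, 149.4]
tool_rot: [0.991, -0.029, 0.131, 0.002]
contact_force: [-0.6, -1.7, -1.0]
opening: 13.0
```

Run:
```python
from h import *
T=cur(); s=manip.sense(); print(np.round(T[:3,3],1),s['contact_force'].round(1),s['opening'])
d=grab('wrist','w7.png'); 
o=np.array([0,1.6,0]); 
for zo,xo,n in((3,12,1),(3,3,5)):
    V=bayT(3,xoff=xo,zoff=zo,th=15); V[:3,3]-=o; print(zo,np.round(V[:3,3],1),rows(T,V,n)); T=V
a=cv2.imread('pics/w7.png')[80:360,140:500]; cv2.imwrite('pics/c7.png',cv2.resize(a,(720,560),interpolation=cv2.INTER_CUBIC))
```

```text
[574.1 185.2 149.4] [-0.6 -1.7 -1. ] 13.043497822661836
3 [573.8 183.9 143.1] [-0.0019, 0.0013, 0.006, -0.22, 0.0, -0.03]
3 [564.8 184.4 143.1] [-0.0017, 0.0, -0.0005, -0.0, -0.0, -0.0]
```

View pics/c7.png

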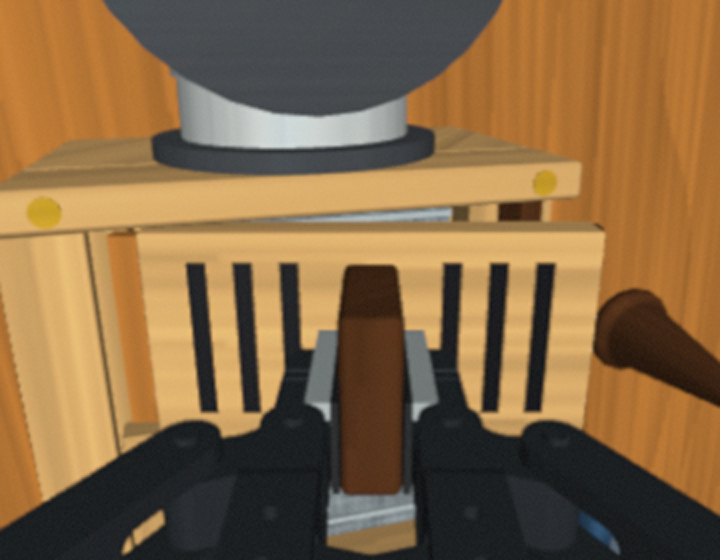

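Emit:
apply_moves:
  steps:
    - [[-0.0008, 0.0004, 0.003, 0, 0, 0], [-0.0008, 0.0004, 0.003, 0, 0, 0], [0, 0, 0, 0, 0, 0], [-0.0017, 0, -0.0005, 0, 0, 0], [-0.0017, 0, -0.0005, 0, 0, 0], [-0.0017, 0, -0.0005, 0, 0, 0], [-0.0017, 0, -0.0005, 0, 0, 0], [-0.0017, 0, -0.0005, 0, 0, 0], [0, 0, 0, 0, 0, 0], [0, 0, 0, 0, 0, 0], [0, 0, 0, 0, 0, 0]]

```text
time_s: 18.15
tcp_pos: [565.4, 185.0, 143.3]
tool_rot: [0.991, -0.029, 0.131, 0.002]
contact_force: [-0.7, 0.3, -0.6]
opening: 13.3
```

Run:
```python
from h import *
T=cur(); s=manip.sense(); print(np.round(T[:3,3],1),s['contact_force'].round(1),s['opening'])
o=np.array([0,1.6,0]); 
for zo,xo,th,n in((2,2,8,4),(1,1,2,4),(0,0,0,2)):
    V=bayT(3,xoff=xo,zoff=zo,th=th); V[:3,3]-=o; print(zo,np.round(V[:3,3],1),rows(T,V,n)); T=V
```

```text
[565.4 185.  143.3] [-0.7  0.3 -0.6] 13.254175725147428
2 [570.1 184.1 136. ] [0.0008, 0.0002, 0.0021, -0.06, -1.75, -0.0]
1 [574.  183.8 129.1] [0.0008, 0.0, 0.0018, 0.0, -1.5, 0.0]
0 [574.4 183.8 126. ] [0.0002, 0.0, 0.0015, 0.0, -1.0, 0.0]
```

Emit:
apply_moves:
  steps:
    - [[0.0008, 0.0002, 0.0021, 0, -1.75, 0], [0.0008, 0.0002, 0.0021, 0, -1.75, 0], [0.0008, 0.0002, 0.0021, 0, -1.75, 0], [0.0008, 0.0002, 0.0021, 0, -1.75, 0], [0, 0, 0, 0, 0, 0], [0.0008, 0, 0.0018, 0, -1.5, 0], [0.0008, 0, 0.0018, 0, -1.5, 0], [0, 0, 0, 0, 0, 0], [0, 0, 0, 0, 0, 0]]

```text
time_s: 19.05
tcp_pos: [572.1, 183.9, 132.4]
tool_rot: [0.999, -0.029, 0.044, -0.001]
contact_force: [-0.1, -0.1, -1.0]
opening: 13.1
```

Emit:
apply_moves:
  steps:
    - [[0.0008, 0, 0.0018, 0, -1.5, 0], [0.0008, 0, 0.0018, 0, -1.5, 0], [0.0002, 0, 0.0015, 0, -1, 0], [0.0002, 0, 0.0015, 0, -1, 0], [0, 0, 0, 0, 0, 0], [0, 0, 0, 0, 0, 0], [0, 0, 0, 0, 0, 0]]

```text
time_s: 19.75
tcp_pos: [574.8, 184.2, 127.1]
tool_rot: [1.0, -0.028, 0.001, -0.002]
contact_force: [-0.1, -0.8, 7.5]
opening: 13.5
```

Run:
```python
from h import *
T=cur(); s=manip.sense(); print(np.round(T,3).tolist(),s['contact_force'].round(1),s['moment'].round(2),s['opening'])
d=grab('wrist','w8.png'); 
a=cv2.imread('pics/w8.png')[80:360,140:500]; cv2.imwrite('pics/c8.png',cv2.resize(a,(720,560),interpolation=cv2.INTER_CUBIC))
```

```text
[[0.998, -0.057, 0.002, 574.831], [-0.057, -0.998, 0.004, 184.22], [0.002, -0.004, -1.0, 127.083], [0.0, 0.0, 0.0, 1.0]] [-0.1 -0.8  7.5] [-0.26  0.3   0.03] 13.482300701639582
```

View pics/c8.png

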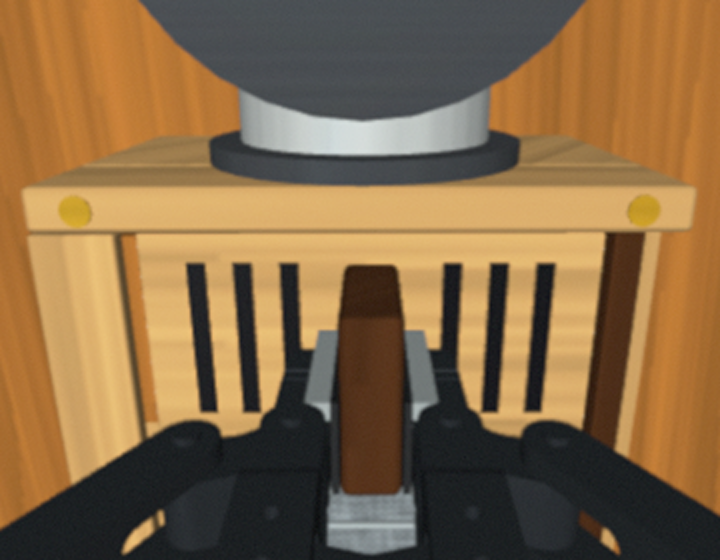

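Board A lies flat in bay 3, against the rail on the left and the stop on the right. I'll release it and go back to the boards.

Emit:
apply_moves:
  steps:
    - [[0, 0, 0, 0, 0, 0], [0, 0, 0, 0, 0, 0], [0, 0, 0, 0, 0, 0], [0, 0, 0, 0, 0, 0], [0, 0, -0.01, 0, 0, 0], [0, 0, -0.03, 0, 0, 0], [0, 0, -0.04, 0, 0, 0], [0, 0, -0.03, 0, 0, 0], [0, 0, 0, 0, 0, 0], [0, 0, 0, 0, 0, 0], [0, 0, 0, 0, 0, 0]]
  claw: 0.5

```text
time_s: 20.9
tcp_pos: [574.1, 182.9, 235.2]
tool_rot: [1.0, -0.029, -0.001, -0.002]
contact_force: [-0.1, 0.6, -1.5]
opening: 42.6
```

```bash
cat >> h.py <<'E'
def measure_seated(d,k):
    "box-frame rect of the light board top in bay k, using pull top (z=132) dark blob"
    pass
E
python3 - <<'E'
from h import *
d=grab('side','s9.png'); T=cur(); print(np.round(T[:3,3],1))
print(rows(T,pose([525,-300,215],0),12))
E
```

```text
[574.  182.9 234.9]
[-0.0028, 0.0404, 0.0016, -0.02, 0.01, -0.27]
```

Emit:
apply_moves:
  steps:
    - [[-0.0028, 0.0404, 0.0016, 0, 0, -0.27], [-0.0028, 0.0404, 0.0016, 0, 0, -0.27], [-0.0028, 0.0404, 0.0016, 0, 0, -0.27], [-0.0028, 0.0404, 0.0016, 0, 0, -0.27], [-0.0028, 0.0404, 0.0016, 0, 0, -0.27], [-0.0028, 0.0404, 0.0016, 0, 0, -0.27], [-0.0028, 0.0404, 0.0016, 0, 0, -0.27], [-0.0028, 0.0404, 0.0016, 0, 0, -0.27], [-0.0028, 0.0404, 0.0016, 0, 0, -0.27], [-0.0028, 0.0404, 0.0016, 0, 0, -0.27], [-0.0028, 0.0404, 0.0016, 0, 0, -0.27], [-0.0028, 0.0404, 0.0016, 0, 0, -0.27], [0, 0, 0, 0, 0, 0], [0, 0, 0, 0, 0, 0], [0, 0, 0, 0, 0, 0], [0, 0, 0, 0, 0, 0]]

```text
time_s: 22.55
tcp_pos: [526.3, -298.3, 214.7]
tool_rot: [1.0, 0.001, 0.0, -0.002]
contact_force: [-0.7, -0.2, 0.9]
opening: 42.5
```

Run:
```python
from h import *
d=grab('wrist','w10.png'); T=cur(); print(np.round(T[:3,3],1))
for b in boards(d,(60,0,600,260)): print(b)
s=grab('scene','sc10.png')
print(rows(T,pose([457.8,-233.6,100],6.1),5))
```

```text
[ 526.3 -298.5  214.9]
((328, 195, 111, 65), array([ 590. , -355.3]), array([ 73.9, 118.1]), -5.9)
((200, 183, 111, 77), array([ 445.3, -347.9]), array([ 76.5, 118.3]), -10.8)
((230, 52, 125, 74), array([ 495. , -205.6]), array([ 58.7, 118.9]), 5.6)
[-0.0131, -0.0135, 0.023, -0.05, -0.01, -1.2]
```

Board B has been knocked about 45 mm, to (495,-206), and I'll use the new reading.

Run:
```python
from h import *
T=cur(); V=pose([495.0,-205.6,100],5.7); print(rows(T,V,5)); W=V.copy(); W[2,3]=210; print(rows(W,bayT(2,12,25,15),10),bayT(2,12,25,15)[:3,3])
```

```text
[-0.0055, -0.0188, 0.023, -0.05, -0.01, -1.12]
[0.0078, -0.0318, 0.0053, -0.12, 1.5, 0.89] [569.61736152 113.5780692  165.13210158]
```

Emit:
apply_moves:
  steps:
    - [[-0.0055, -0.0188, 0.023, -0.05, 0, -1.12], [-0.0055, -0.0188, 0.023, -0.05, 0, -1.12], [-0.0055, -0.0188, 0.023, -0.05, 0, -1.12], [-0.0055, -0.0188, 0.023, 0, 0, -1.12], [-0.0055, -0.0188, 0.023, 0, 0, -1.12], [0, 0, 0, 0, 0, 0], [0, 0, 0.02, 0, 0, 0], [0, 0, 0.02, 0, 0, 0], [0, 0, 0.012, 0, 0, 0], [0, 0, 0.006, 0, 0, 0], [0, 0, 0, 0, 0, 0], [0, 0, 0, 0, 0, 0], [0, 0, 0, 0, 0, 0], [0, 0, 0, 0, 0, 0]]

```text
time_s: 24.05
tcp_pos: [495.2, -207.0, 42.6]
tool_rot: [0.999, 0.049, 0.001, -0.0]
contact_force: [0.2, -0.1, -0.6]
opening: 42.4
```

Emit:
apply_moves:
  steps:
    - [[0, 0, 0, 0, 0, 0], [0, 0, 0, 0, 0, 0], [0, 0, 0, 0, 0, 0], [0, 0, 0, 0, 0, 0], [0, 0, 0, 0, 0, 0], [0, 0, 0, 0, 0, 0], [0, 0, 0, 0, 0, 0]]
  claw: 0.05

```text
time_s: 24.75
tcp_pos: [495.0, -206.9, 42.3]
tool_rot: [0.999, 0.049, 0.0, -0.001]
contact_force: [-0.1, -0.1, 5.5]
opening: 13.1
```

Run:
```python
from h import *
T=cur(); print(np.round(T[:3,3],1), np.degrees(np.arctan2(T[1,0],T[0,0])),manip.sense()['opening'])
b=np.array([495,-205.6,T[2,3]]); print('board in tool',T[:3,:3].T@(b-T[:3,3]))
U=T.copy(); U[2,3]=210; print(rows(U,bayT(2,12,25,15),10))
```

```text
[ 495.  -206.9   42.3] 5.571918799064853 13.114371831680726
board in tool [ 0.11758009 -1.33286745  0.00145755]
[0.0078, -0.0319, 0.0054, -0.12, 1.49, 0.88]
```

Emit:
apply_moves:
  steps:
    - [[0, 0, -0.008, 0, 0, 0], [0, 0, -0.02, 0, 0, 0], [0, 0, -0.035, 0, 0, 0], [0, 0, -0.035, 0, 0, 0], [0, 0, -0.035, 0, 0, 0], [0, 0, -0.035, 0, 0, 0], [0.0078, -0.0318, 0.0054, -0.12, 1.49, 0.88], [0.0078, -0.0318, 0.0054, -0.12, 1.49, 0.88], [0.0078, -0.0318, 0.0054, -0.12, 1.49, 0.88], [0.0078, -0.0318, 0.0054, -0.12, 1.49, 0.88], [0.0078, -0.0318, 0.0054, -0.12, 1.49, 0.88], [0.0078, -0.0318, 0.0054, -0.12, 1.49, 0.88], [0.0078, -0.0318, 0.0054, -0.12, 1.49, 0.88], [0.0078, -0.0318, 0.0054, -0.12, 1.49, 0.88], [0.0078, -0.0318, 0.0054, -0.12, 1.49, 0.88], [0.0078, -0.0318, 0.0054, -0.12, 1.49, 0.88], [0, 0, 0, 0, 0, 0], [0, 0, 0, 0, 0, 0], [0, 0, 0, 0, 0, 0], [0, 0, 0, 0, 0, 0]]

```text
time_s: 26.75
tcp_pos: [569.4, 110.8, 164.9]
tool_rot: [0.991, -0.03, 0.13, 0.004]
contact_force: [0.6, -0.9, -0.9]
opening: 13.3
```

```bash
cat >> h.py <<'E'
def insert_plan(k,oy):
    "rows from current settled pose; oy = board centre along world y relative to TCP"
    T=cur(); s=manip.sense(); print(np.round(T[:3,3],1),'F',s['contact_force'].round(1),'open',round(s['opening'],1))
    for zo,xo,th,n in ((3,12,15,5),(3,3,15,5),(2,2,8,4),(1,1,2,4),(0,0,0,2)):
        V=bayT(k,xo,zo,th); V[1,3]-=oy; print((zo,xo,th),np.round(V[:3,3],1),n,'x',rows(T,V,n)); T=V
E
python3 - <<'E'
from h import *
d=grab('wrist','w11.png')
insert_plan(2,1.3)
E
```

```text
[569.5 110.9 165. ] F [-0.2 -0.7 -1.5] open 13.3
(3, 12, 15) [569.6 112.3 143.1] 5 x [-0.0011, -0.0003, 0.0042, 0.0, 0.01, -0.02]
(3, 3, 15) [560.6 112.8 143.1] 5 x [-0.0017, 0.0, -0.0005, -0.0, -0.0, -0.0]
(2, 2, 8) [566.  112.5 136. ] 4 x [0.0009, 0.0, 0.002, 0.0, -1.75, 0.0]
(1, 1, 2) [569.8 112.3 129.1] 4 x [0.0008, 0.0, 0.0018, 0.0, -1.5, 0.0]
(0, 0, 0) [570.3 112.2 126. ] 2 x [0.0002, 0.0, 0.0015, 0.0, -1.0, 0.0]
```

Emit:
apply_moves:
  steps:
    - [[-0.0011, -0.0003, 0.0042, 0, 0, 0], [-0.0011, -0.0003, 0.0042, 0, 0, 0], [-0.0011, -0.0003, 0.0042, 0, 0, 0], [-0.0011, -0.0003, 0.0042, 0, 0, 0], [-0.0011, -0.0003, 0.0042, 0, 0, 0], [0, 0, 0, 0, 0, 0], [0, 0, 0, 0, 0, 0], [-0.0017, 0, -0.0005, 0, 0, 0], [-0.0017, 0, -0.0005, 0, 0, 0], [-0.0017, 0, -0.0005, 0, 0, 0], [-0.0017, 0, -0.0005, 0, 0, 0], [-0.0017, 0, -0.0005, 0, 0, 0], [0, 0, 0, 0, 0, 0], [0, 0, 0, 0, 0, 0]]

```text
time_s: 28.2
tcp_pos: [560.5, 114.5, 143.4]
tool_rot: [0.991, -0.028, 0.13, 0.004]
contact_force: [-0.9, -1.9, -0.7]
opening: 13.3
```

Run:
```python
from h import *
a=cv2.imread('pics/w7.png').astype(int); b=cv2.imread('pics/w11.png').astype(int)
print(np.abs(a-b)[190:290,225:435].mean(), np.abs(np.roll(a,4,1)-a)[190:290,225:435].mean())
insert_plan(2,1.3)
```

```text
4.024095238095238 27.312174603174604
[560.5 114.5 143.4] F [-0.9 -1.9 -0.7] open 13.3
(3, 12, 15) [569.6 112.3 143.1] 5 x [0.0018, 0.0003, 0.0005, -0.01, 0.01, 0.0]
(3, 3, 15) [560.6 112.8 143.1] 5 x [-0.0017, 0.0, -0.0005, -0.0, -0.0, -0.0]
(2, 2, 8) [566.  112.5 136. ] 4 x [0.0009, 0.0, 0.002, 0.0, -1.75, 0.0]
(1, 1, 2) [569.8 112.3 129.1] 4 x [0.0008, 0.0, 0.0018, 0.0, -1.5, 0.0]
(0, 0, 0) [570.3 112.2 126. ] 2 x [0.0002, 0.0, 0.0015, 0.0, -1.0, 0.0]
```

Emit:
apply_moves:
  steps:
    - [[0.0009, 0.0004, 0.002, 0, -1.75, 0], [0.0009, 0.0004, 0.002, 0, -1.75, 0], [0.0009, 0.0004, 0.002, 0, -1.75, 0], [0.0009, 0, 0.002, 0, -1.75, 0], [0.0008, 0, 0.0018, 0, -1.5, 0], [0.0008, 0, 0.0018, 0, -1.5, 0], [0, 0, 0, 0, 0, 0], [0, 0, 0, 0, 0, 0], [0, 0, 0, 0, 0, 0]]

```text
time_s: 29.1
tcp_pos: [567.7, 113.3, 133.1]
tool_rot: [0.999, -0.028, 0.043, 0.001]
contact_force: [0.3, 0.7, -1.0]
opening: 13.3
```

Emit:
apply_moves:
  steps:
    - [[0.0008, 0, 0.0018, 0, -1.5, 0], [0.0008, 0, 0.0018, 0, -1.5, 0], [0.0002, 0, 0.0015, 0, -1, 0], [0.0002, 0, 0.0015, 0, -1, 0], [0, 0, 0, 0, 0, 0], [0, 0, 0, 0, 0, 0], [0, 0, 0, 0, 0, 0]]

```text
time_s: 29.8
tcp_pos: [570.8, 113.0, 127.3]
tool_rot: [1.0, -0.029, 0.0, -0.0]
contact_force: [-0.3, -1.3, 5.1]
opening: 13.1
```

Run:
```python
from h import *
T=cur(); s=manip.sense(); print(np.round(T,3).tolist(),s['contact_force'].round(1),s['opening'])
a=cv2.imread('pics/w8.png').astype(int); grab('wrist','w12.png'); b=cv2.imread('pics/w12.png').astype(int)
print(np.abs(a-b)[200:285,200:450].mean())
```

```text
[[0.998, -0.057, 0.001, 570.781], [-0.057, -0.998, 0.001, 112.981], [0.001, -0.001, -1.0, 127.349], [0.0, 0.0, 0.0, 1.0]] [-0.3 -1.3  5.1] 13.069223876154766
3.302101960784314
```

Board B sits at the same height and looks the same as A. Release and look at the next one.

Emit:
apply_moves:
  steps:
    - [[0, 0, 0, 0, 0, 0], [0, 0, 0, 0, 0, 0], [0, 0, 0, 0, 0, 0], [0, 0, 0, 0, 0, 0], [0, 0, -0.01, 0, 0, 0], [0, 0, -0.03, 0, 0, 0], [0, 0, -0.04, 0, 0, 0], [0, 0, -0.03, 0, 0, 0], [0, 0, 0, 0, 0, 0], [0, 0, 0, 0, 0, 0], [0, 0, 0, 0, 0, 0], [0, 0, 0, 0, 0, 0]]
  claw: 0.5

```text
time_s: 31.05
tcp_pos: [569.9, 112.5, 235.5]
tool_rot: [1.0, -0.029, -0.001, -0.0]
contact_force: [0.7, -0.7, -0.1]
opening: 42.7
```

Run:
```python
from h import *
print(rows(cur(),pose([525,-410,220],0),12))
```

```text
[-0.0024, 0.0436, 0.0013, -0.0, 0.01, -0.27]
```

Emit:
apply_moves:
  steps:
    - [[-0.0024, 0.0436, 0.0013, 0, 0, -0.27], [-0.0024, 0.0436, 0.0013, 0, 0, -0.27], [-0.0024, 0.0436, 0.0013, 0, 0, -0.27], [-0.0024, 0.0436, 0.0013, 0, 0, -0.27], [-0.0024, 0.0436, 0.0013, 0, 0, -0.27], [-0.0024, 0.0436, 0.0013, 0, 0, -0.27], [-0.0024, 0.0436, 0.0013, 0, 0, -0.27], [-0.0024, 0.0436, 0.0013, 0, 0, -0.27], [-0.0024, 0.0436, 0.0013, 0, 0, -0.27], [-0.0024, 0.0436, 0.0013, 0, 0, -0.27], [-0.0024, 0.0436, 0.0013, 0, 0, -0.27], [-0.0024, 0.0436, 0.0013, 0, 0, -0.27], [0, 0, 0, 0, 0, 0], [0, 0, 0, 0, 0, 0], [0, 0, 0, 0, 0, 0], [0, 0, 0, 0, 0, 0], [0, 0, 0, 0, 0, 0]]

```text
time_s: 32.75
tcp_pos: [525.7, -407.9, 220.9]
tool_rot: [1.0, 0.001, -0.0, -0.0]
contact_force: [0.9, 0.1, -0.4]
opening: 42.6
```

Run:
```python
from h import *
d=grab('wrist','w13.png'); T=cur(); print(np.round(T[:3,3],1))
B=boards(d,(60,0,600,260))
for b in B: print(b)
b=[b for b in B if abs(b[1][0]-590)<60 and b[1][1]<-280][0]
print(rows(T,pose([b[1][0],b[1][1],100],b[3]),5))
```

```text
[ 525.6 -408.2  220.9]
((329, 89, 121, 69), array([ 591. , -349.2]), array([ 58.6, 118.8]), -6.0)
((190, 76, 120, 78), array([ 446.7, -340.5]), array([ 58.5, 118.6]), -10.9)
[0.0126, -0.0123, 0.0242, -0.01, 0.01, 1.21]
```

Emit:
apply_moves:
  steps:
    - [[0.0126, -0.0123, 0.0242, 0, 0, 1.21], [0.0126, -0.0123, 0.0242, 0, 0, 1.21], [0.0126, -0.0123, 0.0242, 0, 0, 1.21], [0.0126, -0.0123, 0.0242, 0, 0, 1.21], [0.0126, -0.0123, 0.0242, 0, 0, 1.21], [0, 0, 0, 0, 0, 0], [0, 0, 0.02, 0, 0, 0], [0, 0, 0.02, 0, 0, 0], [0, 0, 0.012, 0, 0, 0], [0, 0, 0.006, 0, 0, 0], [0, 0, 0, 0, 0, 0], [0, 0, 0, 0, 0, 0], [0, 0, 0, 0, 0, 0], [0, 0, 0, 0, 0, 0]]

```text
time_s: 34.2
tcp_pos: [591.0, -350.6, 42.4]
tool_rot: [0.999, -0.053, 0.0, -0.0]
contact_force: [-1.0, -0.6, -0.5]
opening: 42.9
```

Emit:
apply_moves:
  steps:
    - [[0, 0, 0, 0, 0, 0], [0, 0, 0, 0, 0, 0], [0, 0, 0, 0, 0, 0], [0, 0, 0, 0, 0, 0], [0, 0, 0, 0, 0, 0], [0, 0, 0, 0, 0, 0], [0, 0, 0, 0, 0, 0]]
  claw: 0.05

```text
time_s: 34.9
tcp_pos: [590.8, -350.5, 41.9]
tool_rot: [0.999, -0.053, -0.0, -0.0]
contact_force: [-0.7, -0.4, 5.7]
opening: 13.2
```

Run:
```python
from h import *
T=cur(); print(np.round(T[:3,3],1), np.degrees(np.arctan2(T[1,0],T[0,0])),manip.sense()['opening'])
b=np.array([591,-349.2,T[2,3]]); print('board in tool',T[:3,:3].T@(b-T[:3,3]))
U=T.copy(); U[2,3]=210; print(rows(U,bayT(1,12,25,15),11))
```

```text
[ 590.8 -350.5   41.9] -6.095157426365978 13.173509749521353
board in tool [ 1.03843139e-01 -1.28039958e+00  4.62509961e-04]
[-0.0058, -0.0353, 0.0035, 0.03, 1.37, -0.25]
```

Emit:
apply_moves:
  steps:
    - [[0, 0, -0.008, 0, 0, 0], [0, 0, -0.02, 0, 0, 0], [0, 0, -0.035, 0, 0, 0], [0, 0, -0.035, 0, 0, 0], [0, 0, -0.035, 0, 0, 0], [0, 0, -0.035, 0, 0, 0], [-0.0058, -0.0353, 0.0035, 0.03, 1.37, -0.25], [-0.0058, -0.0353, 0.0035, 0.03, 1.37, -0.25], [-0.0058, -0.0353, 0.0035, 0.03, 1.37, -0.25], [-0.0058, -0.0353, 0.0035, 0.03, 1.37, -0.25], [-0.0058, -0.0353, 0.0035, 0.03, 1.37, -0.25], [-0.0058, -0.0353, 0.0035, 0.03, 1.37, -0.25], [-0.0058, -0.0353, 0.0035, 0.03, 1.37, -0.25], [-0.0058, -0.0353, 0.0035, 0.03, 1.37, -0.25], [-0.0058, -0.0353, 0.0035, 0.03, 1.37, -0.25], [-0.0058, -0.0353, 0.0035, 0.03, 1.37, -0.25], [-0.0058, -0.0353, 0.0035, 0.03, 1.37, -0.25], [0, 0, 0, 0, 0, 0], [0, 0, 0, 0, 0, 0], [0, 0, 0, 0, 0, 0]]

```text
time_s: 36.9
tcp_pos: [565.1, 40.4, 164.5]
tool_rot: [0.991, -0.029, 0.13, 0.004]
contact_force: [0.2, 0.3, -1.8]
opening: 13.5
```

Emit:
apply_moves:
  steps:
    - [[0, 0, 0, 0, 0, 0], [0, 0, 0, 0, 0, 0]]

```text
time_s: 37.1
tcp_pos: [565.3, 40.0, 164.5]
tool_rot: [0.991, -0.03, 0.131, 0.004]
contact_force: [-0.2, 0.4, -0.9]
opening: 13.4
```

Run:
```python
from h import *
grab('wrist','w14.png')
a=cv2.imread('pics/w7.png').astype(int); b=cv2.imread('pics/w14.png').astype(int)
print(np.abs(a-b)[190:290,225:435].mean())
insert_plan(1,1.3)
```

```text
4.92415873015873
[565.2  40.3 164.5] F [ 0.1 -0.4 -0.9] open 13.1
(3, 12, 15) [565.5  40.4 143.1] 5 x [-0.0011, -0.0, 0.0041, 0.01, -0.0, -0.03]
(3, 3, 15) [556.5  40.9 143.1] 5 x [-0.0017, -0.0, -0.0005, -0.0, -0.0, -0.0]
(2, 2, 8) [561.8  40.6 136. ] 4 x [0.0009, -0.0, 0.002, 0.0, -1.75, 0.0]
(1, 1, 2) [565.7  40.4 129.1] 4 x [0.0008, 0.0, 0.0018, 0.0, -1.5, 0.0]
(0, 0, 0) [566.1  40.4 126. ] 2 x [0.0002, 0.0, 0.0015, 0.0, -1.0, 0.0]
```

Emit:
apply_moves:
  steps:
    - [[-0.0011, 0, 0.0042, 0, 0, 0], [-0.0011, 0, 0.0042, 0, 0, 0], [-0.0011, 0, 0.0042, 0, 0, 0], [-0.0011, 0, 0.0042, 0, 0, 0], [-0.0011, 0, 0.0042, 0, 0, 0], [0, 0, 0, 0, 0, 0], [0, 0, 0, 0, 0, 0], [-0.0017, 0, -0.0005, 0, 0, 0], [-0.0017, 0, -0.0005, 0, 0, 0], [-0.0017, 0, -0.0005, 0, 0, 0], [-0.0017, 0, -0.0005, 0, 0, 0], [-0.0017, 0, -0.0005, 0, 0, 0], [0, 0, 0, 0, 0, 0], [0, 0, 0, 0, 0, 0], [0, 0, 0, 0, 0, 0]]

```text
time_s: 38.65
tcp_pos: [556.5, 41.9, 143.0]
tool_rot: [0.991, -0.029, 0.131, 0.004]
contact_force: [0.1, -0.2, -1.0]
opening: 13.4
```

Emit:
apply_moves:
  steps:
    - [[0.0009, 0, 0.002, 0, -1.75, 0], [0.0009, 0, 0.002, 0, -1.75, 0], [0.0009, 0, 0.002, 0, -1.75, 0], [0.0009, 0, 0.002, 0, -1.75, 0], [0.0008, 0, 0.0018, 0, -1.5, 0], [0.0008, 0, 0.0018, 0, -1.5, 0], [0, 0, 0, 0, 0, 0], [0, 0, 0, 0, 0, 0], [0, 0, 0, 0, 0, 0]]

```text
time_s: 39.55
tcp_pos: [563.4, 41.6, 132.6]
tool_rot: [0.999, -0.029, 0.044, 0.001]
contact_force: [0.2, -0.6, -1.0]
opening: 13.2
```

Emit:
apply_moves:
  steps:
    - [[0.0008, 0.0004, 0.0018, 0, -1.5, 0], [0.0008, 0.0004, 0.0018, 0, -1.5, 0], [0.0002, 0, 0.0015, 0, -1, 0], [0.0002, 0, 0.0015, 0, -1, 0], [0, 0, 0, 0, 0, 0], [0, 0, 0, 0, 0, 0], [0, 0, 0, 0, 0, 0]]

```text
time_s: 40.25
tcp_pos: [566.6, 40.5, 126.9]
tool_rot: [1.0, -0.029, 0.001, 0.0]
contact_force: [1.8, -0.3, 4.7]
opening: 13.1
```

Run:
```python
from h import *
T=cur(); s=manip.sense(); print(np.round(T,3).tolist(),s['contact_force'].round(1),s['opening'])
a=cv2.imread('pics/w8.png').astype(int); grab('wrist','w15.png'); b=cv2.imread('pics/w15.png').astype(int)
print(np.abs(a-b)[200:285,200:450].mean())
```

```text
[[0.998, -0.058, 0.002, 566.556], [-0.058, -0.998, -0.0, 40.475], [0.002, 0.0, -1.0, 126.905], [0.0, 0.0, 0.0, 1.0]] [ 1.8 -0.3  4.7] 13.1156237449876
4.138462745098039
```

Seated at z = 126.9, which matches 85 + 41.9. Release and go for the last board.

Emit:
apply_moves:
  steps:
    - [[0, 0, 0, 0, 0, 0], [0, 0, 0, 0, 0, 0], [0, 0, 0, 0, 0, 0], [0, 0, 0, 0, 0, 0], [0, 0, -0.01, 0, 0, 0], [0, 0, -0.03, 0, 0, 0], [0, 0, -0.04, 0, 0, 0], [0, 0, -0.03, 0, 0, 0], [0, 0, 0, 0, 0, 0], [0, 0, 0, 0, 0, 0], [0, 0, 0, 0, 0, 0], [0, 0, 0, 0, 0, 0]]
  claw: 0.5

```text
time_s: 41.5
tcp_pos: [565.3, 40.3, 235.1]
tool_rot: [1.0, -0.029, -0.001, 0.0]
contact_force: [0.8, 0.2, 0.1]
opening: 42.5
```

Run:
```python
from h import *
print(rows(cur(),pose([470,-405,220],0),12))
```

```text
[-0.0068, 0.0373, 0.0013, 0.0, 0.01, -0.28]
```

Emit:
apply_moves:
  steps:
    - [[-0.0068, 0.0373, 0.0013, 0, 0, -0.28], [-0.0068, 0.0373, 0.0013, 0, 0, -0.28], [-0.0068, 0.0373, 0.0013, 0, 0, -0.28], [-0.0068, 0.0373, 0.0013, 0, 0, -0.28], [-0.0068, 0.0373, 0.0013, 0, 0, -0.28], [-0.0068, 0.0373, 0.0013, 0, 0, -0.28], [-0.0068, 0.0373, 0.0013, 0, 0, -0.28], [-0.0068, 0.0373, 0.0013, 0, 0, -0.28], [-0.0068, 0.0373, 0.0013, 0, 0, -0.28], [-0.0068, 0.0373, 0.0013, 0, 0, -0.28], [-0.0068, 0.0373, 0.0013, 0, 0, -0.28], [-0.0068, 0.0373, 0.0013, 0, 0, -0.28], [0, 0, 0, 0, 0, 0], [0, 0, 0, 0, 0, 0], [0, 0, 0, 0, 0, 0], [0, 0, 0, 0, 0, 0], [0, 0, 0, 0, 0, 0]]

```text
time_s: 43.2
tcp_pos: [470.9, -403.1, 220.7]
tool_rot: [1.0, 0.001, 0.0, -0.0]
contact_force: [0.3, -0.2, 0.0]
opening: 42.8
```

Run:
```python
from h import *
d=grab('wrist','w16.png'); T=cur(); print(np.round(T[:3,3],1))
B=boards(d,(60,0,600,260))
for b in B: print(b)
b=B[0]
print(rows(T,pose([b[1][0],b[1][1],100],b[3]),5))
```

```text
[ 470.8 -403.3  220.7]
((241, 80, 122, 79), array([ 446.1, -340.5]), array([ 58.5, 118.5]), -10.9)
[-0.0059, -0.0122, 0.0241, 0.0, -0.01, 2.2]
```

Emit:
apply_moves:
  steps:
    - [[-0.0059, -0.0122, 0.0241, 0, 0, 2.2], [-0.0059, -0.0122, 0.0241, 0, 0, 2.2], [-0.0059, -0.0122, 0.0241, 0, 0, 2.2], [-0.0059, -0.0122, 0.0241, 0, 0, 2.2], [-0.0059, -0.0122, 0.0241, 0, 0, 2.2], [0, 0, 0, 0, 0, 0], [0, 0, 0.02, 0, 0, 0], [0, 0, 0.02, 0, 0, 0], [0, 0, 0.012, 0, 0, 0], [0, 0, 0.006, 0, 0, 0], [0, 0, 0, 0, 0, 0], [0, 0, 0, 0, 0, 0], [0, 0, 0, 0, 0, 0], [0, 0, 0, 0, 0, 0]]

```text
time_s: 44.65
tcp_pos: [446.0, -341.5, 42.7]
tool_rot: [0.995, -0.096, 0.001, 0.0]
contact_force: [-0.2, -0.4, 0.6]
opening: 42.6
```

Emit:
apply_moves:
  steps:
    - [[0, 0, 0, 0, 0, 0], [0, 0, 0, 0, 0, 0], [0, 0, 0, 0, 0, 0], [0, 0, 0, 0, 0, 0], [0, 0, 0, 0, 0, 0], [0, 0, 0, 0, 0, 0], [0, 0, 0, 0, 0, 0]]
  claw: 0.05

```text
time_s: 45.35
tcp_pos: [445.8, -341.3, 42.3]
tool_rot: [0.995, -0.096, 0.0, 0.0]
contact_force: [-0.8, 0.8, 5.3]
opening: 13.1
```

Run:
```python
from h import *
T=cur(); print(np.round(T[:3,3],1), np.degrees(np.arctan2(T[1,0],T[0,0])),manip.sense()['opening'])
b=np.array([446.1,-340.5,T[2,3]]); print('board in tool',T[:3,:3].T@(b-T[:3,3]))
U=T.copy(); U[2,3]=210; print(rows(U,bayT(0,12,25,15),10))
```

```text
[ 445.8 -341.3   42.3] -10.97105162404493 13.060168096516492
board in tool [ 1.40069562e-01 -8.16881780e-01 -3.74390748e-05]
[0.0068, -0.0324, 0.0054, 0.1, 1.49, -0.76]
```

Emit:
apply_moves:
  steps:
    - [[0, 0, -0.008, 0, 0, 0], [0, 0, -0.02, 0, 0, 0], [0, 0, -0.035, 0, 0, 0], [0, 0, -0.035, 0, 0, 0], [0, 0, -0.035, 0, 0, 0], [0, 0, -0.035, 0, 0, 0], [0.0068, -0.0324, 0.0054, 0.1, 1.49, -0.76], [0.0068, -0.0324, 0.0054, 0.1, 1.49, -0.76], [0.0068, -0.0324, 0.0054, 0.1, 1.49, -0.76], [0.0068, -0.0324, 0.0054, 0.1, 1.49, -0.76], [0.0068, -0.0324, 0.0054, 0.1, 1.49, -0.76], [0.0068, -0.0324, 0.0054, 0.1, 1.49, -0.76], [0.0068, -0.0324, 0.0054, 0.1, 1.49, -0.76], [0.0068, -0.0324, 0.0054, 0.1, 1.49, -0.76], [0.0068, -0.0324, 0.0054, 0.1, 1.49, -0.76], [0.0068, -0.0324, 0.0054, 0.1, 1.49, -0.76], [0, 0, 0, 0, 0, 0], [0, 0, 0, 0, 0, 0], [0, 0, 0, 0, 0, 0], [0, 0, 0, 0, 0, 0]]

```text
time_s: 47.35
tcp_pos: [560.9, -31.2, 165.4]
tool_rot: [0.991, -0.03, 0.13, 0.004]
contact_force: [0.5, -0.6, -0.6]
opening: 13.3
```

Emit:
apply_moves:
  steps:
    - [[0, 0, 0, 0, 0, 0], [0, 0, 0, 0, 0, 0]]

```text
time_s: 47.55
tcp_pos: [561.0, -30.5, 165.4]
tool_rot: [0.991, -0.03, 0.13, 0.004]
contact_force: [-0.4, 0.9, -0.9]
opening: 13.5
```

Run:
```python
from h import *
grab('wrist','w17.png')
a=cv2.imread('pics/w7.png').astype(int); b=cv2.imread('pics/w17.png').astype(int)
print(np.abs(a-b)[190:290,225:435].mean())
insert_plan(0,0.8)
```

```text
8.152095238095239
[561.  -30.3 165.4] F [-0.1  0.6 -0.4] open 13.1
(3, 12, 15) [561.3 -31.  143.1] 5 x [-0.0011, 0.0001, 0.0043, 0.0, 0.01, -0.02]
(3, 3, 15) [552.3 -30.5 143.1] 5 x [-0.0017, -0.0, -0.0005, -0.0, -0.0, -0.0]
(2, 2, 8) [557.7 -30.8 136. ] 4 x [0.0009, 0.0, 0.002, 0.0, -1.75, 0.0]
(1, 1, 2) [561.5 -31.  129.1] 4 x [0.0008, 0.0, 0.0018, 0.0, -1.5, 0.0]
(0, 0, 0) [562. -31. 126.] 2 x [0.0002, -0.0, 0.0015, 0.0, -1.0, 0.0]
```

Run:
```python
from h import *
a=cv2.imread('pics/w7.png',0); 
for f in ('w11','w14','w17'):
    b=cv2.imread(f'pics/{f}.png',0)
    r=cv2.matchTemplate(b,a[210:285,225:435],cv2.TM_CCOEFF_NORMED); _,v,_,p=cv2.minMaxLoc(r); print(f,v,p[0]-225,p[1]-210)
```

```text
w11 0.9955785274505615 0 0
w14 0.9961195588111877 0 1
w17 0.9880668520927429 0 1
```

The board sits the same in the hand as the others did. Inserting.

Emit:
apply_moves:
  steps:
    - [[-0.0011, 0.0001, 0.0043, 0, 0, 0], [-0.0011, 0.0001, 0.0043, 0, 0, 0], [-0.0011, 0.0001, 0.0043, 0, 0, 0], [-0.0011, 0.0001, 0.0043, 0, 0, 0], [-0.0011, 0.0001, 0.0043, 0, 0, 0], [0, 0, 0, 0, 0, 0], [0, 0, 0, 0, 0, 0], [-0.0017, 0, -0.0005, 0, 0, 0], [-0.0017, 0, -0.0005, 0, 0, 0], [-0.0017, 0, -0.0005, 0, 0, 0], [-0.0017, 0, -0.0005, 0, 0, 0], [-0.0017, 0, -0.0005, 0, 0, 0], [0, 0, 0, 0, 0, 0], [0, 0, 0, 0, 0, 0], [0, 0, 0, 0, 0, 0]]

```text
time_s: 49.1
tcp_pos: [552.5, -29.6, 143.5]
tool_rot: [0.991, -0.029, 0.13, 0.004]
contact_force: [0.0, 0.9, -0.5]
opening: 13.3
```

Emit:
apply_moves:
  steps:
    - [[0.0009, 0, 0.002, 0, -1.75, 0], [0.0009, 0, 0.002, 0, -1.75, 0], [0.0009, 0, 0.002, 0, -1.75, 0], [0.0009, 0, 0.002, 0, -1.75, 0], [0.0008, 0, 0.0018, 0, -1.5, 0], [0.0008, 0, 0.0018, 0, -1.5, 0], [0, 0, 0, 0, 0, 0], [0, 0, 0, 0, 0, 0], [0, 0, 0, 0, 0, 0]]

```text
time_s: 50.0
tcp_pos: [559.4, -30.0, 133.1]
tool_rot: [0.999, -0.029, 0.043, 0.001]
contact_force: [-1.3, 0.6, -1.1]
opening: 13.2
```

Emit:
apply_moves:
  steps:
    - [[0.0008, 0.0004, 0.0018, 0, -1.5, 0], [0.0008, 0.0004, 0.0018, 0, -1.5, 0], [0.0002, 0, 0.0015, 0, -1, 0], [0.0002, 0, 0.0015, 0, -1, 0], [0, 0, 0, 0, 0, 0], [0, 0, 0, 0, 0, 0], [0, 0, 0, 0, 0, 0]]

```text
time_s: 50.7
tcp_pos: [562.4, -31.0, 127.3]
tool_rot: [1.0, -0.029, 0.0, 0.0]
contact_force: [-0.1, -1.6, 4.9]
opening: 13.4
```

Emit:
apply_moves:
  steps:
    - [[0, 0, 0, 0, 0, 0], [0, 0, 0, 0, 0, 0], [0, 0, 0, 0, 0, 0], [0, 0, 0, 0, 0, 0], [0, 0, -0.01, 0, 0, 0], [0, 0, -0.03, 0, 0, 0], [0, 0, -0.04, 0, 0, 0], [0, 0, -0.04, 0, 0, 0], [0, 0, 0, 0, 0, 0], [0, 0, 0, 0, 0, 0], [0, 0, 0, 0, 0, 0], [0, 0, 0, 0, 0, 0]]
  claw: 0.5

```text
time_s: 51.9
tcp_pos: [561.4, -31.2, 245.5]
tool_rot: [1.0, -0.029, -0.002, -0.0]
contact_force: [0.5, -0.1, -0.2]
opening: 43.0
```

Run:
```python
from h import *
T=cur(); print(np.round(T[:3,3],1)); print(rows(T,pose([555,-120,400],-3.3),6))
```

```text
[561.4 -31.2 245.5]
[-0.0003, 0.0148, -0.0258, -0.0, 0.03, -0.0]
```

Emit:
apply_moves:
  steps:
    - [[0, 0.0148, -0.0258, 0, 0, 0], [0, 0.0148, -0.0258, 0, 0, 0], [0, 0.0148, -0.0258, 0, 0, 0], [0, 0.0148, -0.0258, 0, 0, 0], [0, 0.0148, -0.0258, 0, 0, 0], [0, 0.0148, -0.0258, 0, 0, 0], [0, 0, 0, 0, 0, 0], [0, 0, 0, 0, 0, 0], [0, 0, 0, 0, 0, 0], [0, 0, 0, 0, 0, 0]]

```text
time_s: 52.9
tcp_pos: [556.8, -119.0, 400.1]
tool_rot: [1.0, -0.028, -0.002, -0.0]
contact_force: [0.1, 0.2, 0.2]
opening: 42.5
```

Run:
```python
from h import *
d=grab('wrist','w18.png'); s=grab('side','s18.png')
a=cv2.imread('pics/w18.png')[0:280,190:450]; b=cv2.imread('pics/s18.png')[185:335,190:350]
cv2.imwrite('pics/c18.png',np.hstack([cv2.resize(a,(390,420),interpolation=cv2.INTER_CUBIC),cv2.resize(b,(410,420),interpolation=cv2.INTER_CUBIC)]))
# pull tops in box frame
im=np.asarray(d['pixels']); m=np.zeros(im.shape[:2],np.uint8)
c,sn=np.cos(np.radians(BY)),np.sin(np.radians(BY))
for k in range(4):
    q=BO+R.from_euler('z',BY,degrees=True).apply([0,-108+72*k,47]); u,v=project(d,[q])[0]
    w=im[int(v)-25:int(v)+26,int(u)-18:int(u)+19].max(2)<95
    # 4 corners of board top predicted vs. brightness edges are left to the view
    print(k,(round(u),round(v)),w.sum())
```

```text
0 (326, 95) 493
1 (326, 29) 587
2 (326, -45) 975
3 (326, -125) 0
```

View pics/c18.png

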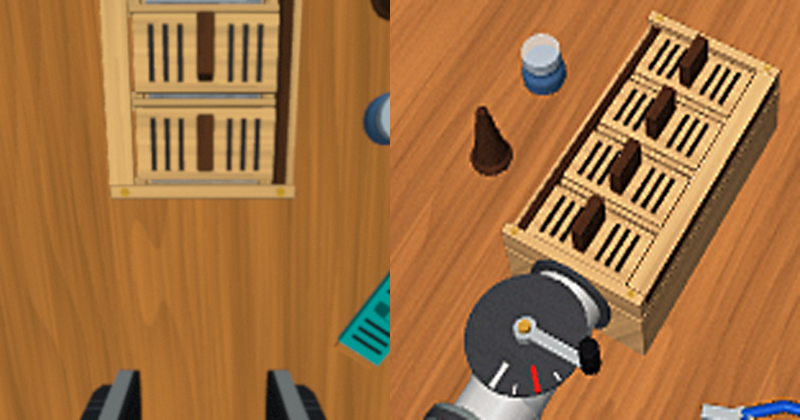

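All four boards lie flat in the bays between rail and stop, the lever is still shut, and the jar and cone are in place. Now the damper goes to the red mark.

Run:
```python
from h import *
print(rows(cur(),pose([506,309.5,230],88),14))
```

```text
[0.0184, -0.029, 0.0122, -0.01, 0.01, -6.52]
```

Emit:
apply_moves:
  steps:
    - [[0.0184, -0.029, 0.0122, 0, 0, -6.52], [0.0184, -0.029, 0.0122, 0, 0, -6.52], [0.0184, -0.029, 0.0122, 0, 0, -6.52], [0.0184, -0.029, 0.0122, 0, 0, -6.52], [0.0184, -0.029, 0.0122, 0, 0, -6.52], [0.0184, -0.029, 0.0122, 0, 0, -6.52], [0.0184, -0.029, 0.0122, 0, 0, -6.52], [0.0184, -0.029, 0.0122, 0, 0, -6.52], [0.0184, -0.029, 0.0122, 0, 0, -6.52], [0.0184, -0.029, 0.0122, 0, 0, -6.52], [0.0184, -0.029, 0.0122, 0, 0, -6.52], [0.0184, -0.029, 0.0122, 0, 0, -6.52], [0.0184, -0.029, 0.0122, 0, 0, -6.52], [0.0184, -0.029, 0.0122, 0, 0, -6.52], [0, 0, 0, 0, 0, 0], [0, 0, 0, 0, 0, 0], [0, 0, 0, 0, 0, 0], [0, 0, 0, 0, 0, 0]]
  claw: 0.6

```text
time_s: 54.8
tcp_pos: [507.9, 308.3, 230.8]
tool_rot: [0.721, 0.693, -0.0, -0.0]
contact_force: [0.5, 0.7, -0.7]
opening: 51.2
```

Run:
```python
from h import *
d=grab('wrist','w19.png'); T=cur(); print(np.round(T[:3,3],1),rows(T,pose([506,309.5,146],88),5))
im=np.asarray(d['pixels']); print('expected knob px',project(d,[[506,309.5,142]]))
m=(im.max(2)<40).astype(np.uint8); m[330:]=0
n,l,st,c=cv2.connectedComponentsWithStats(m)
for i in range(1,n):
    if st[i,4]>250: print(st[i],c[i].round(1))
```

```text
[507.8 308.4 230.8] [0.0002, -0.0004, 0.017, -0.01, -0.0, -0.04]
expected knob px [[328.13136699 215.34017344]]
[315 192  25  34 645] [326.7 209.2]
[ 114  249  161   81 4296] [218.1 305.1]
[ 376  249  146   81 6328] [450.2 298.4]
```

View pics/w19.png

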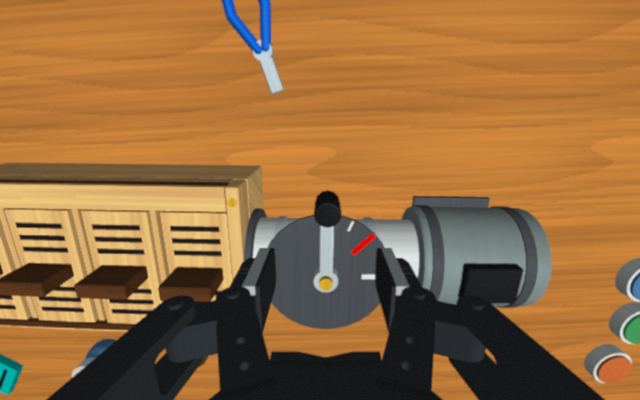

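The knob is at (327,213), between the fingers as expected, and the lever is across the duct with the shut mark under it. Descend, grip and turn.

Emit:
apply_moves:
  steps:
    - [[0, 0, 0.02, 0, 0, 0], [0, 0, 0.025, 0, 0, 0], [0, 0, 0.02, 0, 0, 0], [0, 0, 0.015, 0, 0, 0], [0, 0, 0.005, 0, 0, 0], [0, 0, 0, 0, 0, 0], [0, 0, 0, 0, 0, 0]]

```text
time_s: 55.55
tcp_pos: [507.1, 309.7, 146.6]
tool_rot: [0.72, 0.694, 0.0, -0.0]
contact_force: [0.7, -0.3, -0.4]
opening: 51.4
```

Emit:
apply_moves:
  steps:
    - [[0, 0, 0, 0, 0, 0], [0, 0, 0, 0, 0, 0], [0, 0, 0, 0, 0, 0], [0, 0, 0, 0, 0, 0], [0, 0, 0, 0, 0, 0]]
  claw: 0.1
  grip_force: 20

```text
time_s: 56.05
tcp_pos: [507.0, 309.9, 146.5]
tool_rot: [0.72, 0.694, 0.001, -0.001]
contact_force: [-0.1, 1.4, 5.4]
opening: 18.8
```

Emit:
apply_moves:
  steps:
    - [[0.0084, 0.0005, 0, 0, 0, 6.4], [0.0084, 0.0005, 0, 0, 0, 6.4], [0.0084, 0.0005, 0, 0, 0, 6.4], [0.0084, 0.0005, 0, 0, 0, 6.4], [0.0084, 0.0005, 0, 0, 0, 6.4], [0.0084, 0.0005, 0, 0, 0, 6.4], [0.0084, 0.0005, 0, 0, 0, 6.4], [0, 0, 0, 0, 0, 0], [0, 0, 0, 0, 0, 0], [0, 0, 0, 0, 0, 0]]

```text
time_s: 57.05
tcp_pos: [531.7, 360.8, 146.4]
tool_rot: [0.93, 0.367, 0.0, 0.0]
contact_force: [0.3, -3.8, 7.2]
opening: 19.3
```

Run:
```python
from h import *
T=cur(); s=manip.sense(); v=T[:2,3]-[581,302.9]; az=np.degrees(np.arctan2(v[1],v[0])); print(np.round(T[:3,3],1),np.linalg.norm(v),az,'value',np.radians(176.7-az),s['opening'],s['contact_force'])
```

```text
[531.7 360.8 146.4] 76.06712532271409 130.44483006742755 value 0.8073050113928727 19.315212868665146 [ 0.32709811 -3.76271305  7.20810689]
```

Emit:
apply_moves:
  steps:
    - [[0, 0, 0, 0, 0, 0], [0, 0, 0, 0, 0, 0], [0, 0, 0, 0, 0, 0], [0, 0, 0, 0, 0, 0], [0, 0, -0.02, 0, 0, 0], [0, 0, -0.03, 0, 0, 0], [0, 0, -0.04, 0, 0, 0], [0, 0.01, -0.03, 0, 0, 0], [0, 0.01, -0.02, 0, 0, 0], [0, 0.01, 0, 0, 0, 0], [0, 0, 0, 0, 0, 0], [0, 0, 0, 0, 0, 0], [0, 0, 0, 0, 0, 0]]
  claw: 0.6

```text
time_s: 58.35
tcp_pos: [550.6, 339.7, 284.4]
tool_rot: [0.93, 0.368, -0.002, -0.0]
contact_force: [-2.0, 0.0, 0.9]
opening: 51.4
```

Run:
```python
from h import *
d=grab('wrist','w20.png'); print(manip.sense()['tcp_pos'])
a=cv2.imread('pics/w20.png'); s=grab('side','s20.png'); b=cv2.imread('pics/s20.png')[140:400,150:410]
cv2.imwrite('pics/c20.png',np.hstack([cv2.resize(a[0:320,80:560],(480,320)),cv2.resize(b,(320,320))]))
print('knob px if 0.785',project(d,[[581+75*np.cos(np.radians(131.7)),302.7+75*np.sin(np.radians(131.7)),144]]))
```

```text
[550.6276126  339.8436922  284.63475324]
knob px if 0.785 [[324.72679372 166.46508141]]
```

View pics/c20.png

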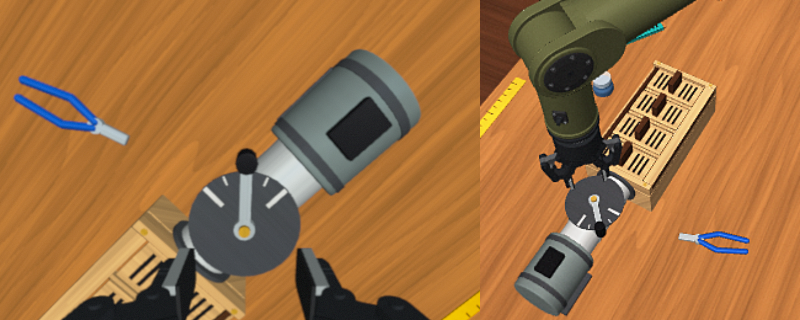

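The lever covers the red mark, midway between the two white ones. The knob is at (326,165) against (325,166) predicted for 0.785. The boards, jar and pliers are undisturbed and the gripper is clear, so I'm handing in.

```bash
python3 -c "
from rig import manip
print(manip.close_job())"
```

```text
the job is handed in; nothing more can be done
None
```

The job is handed in at about 58 s of the 210 s allowed. The damper was shut first, then all four plain boards were fitted, and the lever was set to the red mark. The hand-in call gave no verdict.

- **Damper shut:** I gripped the knob and turned the lever until it pressed on its stop at about 15 N. Later pictures showed it still shut while the boards went in.
- **Boards:** Each went in with its tongue tilted 15° into the groove and was then lowered, one each in bays 3, 2, 1 and 0. All four boards were present, so no bay stayed open. One board was knocked about 45 mm aside during the run, so I measured it again before gripping it.
- **Half open:** The last picture has the lever on the red mark, with the knob within 2 pixels of where 0.785 rad would put it. The arm pose gave about 0.81 rad, which is inside the tolerance.
- **Final checks:** Each tool height at release matched its height at pickup to within 0.3 mm, once the ledge height was added. A picture after release showed all four boards flat between rail and stop. I did not measure their tilt or x/y position in the bays to the millimetre. The orange and turquoise look-alikes, the tools and the jars were never touched.
- **Disagreement:** My first estimate of the box position from the scene camera was about 4 mm off the closer wrist view, so I used the wrist view.

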